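Load and start the wax cooling unit

ROBOT

A 6-joint arm with a two-finger parallel gripper is mounted at the origin on the work surface. World frame = base frame: x ahead of the robot, y to its left, z up, the work surface at z = 0. Lengths are in mm, angles in rad, forces in N, time in s.
With the tool pointing down it reaches from about 275 to 1000 mm from the base axis. Payload 8.4 kg.
Tool frame: the origin (TCP) lies on the centre line of the jaws, within the pads' length; the fingertips stand 22 mm ahead of it and the grasp point (between the pads) lies 3 mm ahead of it; z points along the fingers, x is the direction in which the jaws open and shut, and the axes are right-handed (so a half turn about z gives the same grasp; the last joint's range is limited). The gripper opens to 85 mm and grips with 20 to 120 N. Pads are 22 mm wide; open, the fingers measure 114 mm over their backs; the gripper's body (76 mm by 85 mm) begins 54 mm behind the grasp point. The pads swing forward as they close: fully open they stand 13 mm farther back than shut.
Start: joints at [1.34, 0.353, 1.633, -0, 1.155, -0.002], TCP at [141.754, 608.715, 253.281] pointing down, gripper open.
Joint ranges: [-2.63, 2.63], [-0.92, 2.1], [0.06, 2.66], [-1.3, 4.44], [0, 2.69], [-3.02, 3.02]. Speed limits (rad/s): [2.22, 2.22, 2.79, 3.14, 3.14, 3.14].

INTERFACE

Orientations are given as [roll, pitch, yaw] about the fixed x, y, z axes, in that order (R = Rz(yaw) Ry(pitch) Rx(roll)).
In Python, from rig import status, viewer, job gives the robot as it stands.
- The arm moves only by the tool send_rows, never from a script. Its argument "plan" is a list of rows, each a list of 3 entries, a list of its own where there are three numbers: the shift along the tool's x, y, z in m, then the turn, a rotation vector about the tool's x, y, z in rad, then the opening, from -1 (shut) to 1 (fully open). In form: [[[x, y, z], [rx, ry, rz], jaw], ...]. A call has exactly 5 rows; each row is the pose to reach, as a shift and turn from the pose measured when the call began, along the tool's axes at that moment; what a row does not reach only later rows make up. A row lasts 1/12 s, in which the tool goes at most 41.7 mm and 7.16 degrees, less where a joint would pass 70% of its speed; a pose out of reach is approached as far as the arm can. A call with a gripper value outside its range is refused whole. The fingers move at their own pace and stop on an object; "squeeze" is the grip in N (left out, the last holds). Time passes only in rows, so rows that repeat a pose let the fingers close, or fill a call up. It gives the time, the measured TCP pose, the force and the opening at its end, in the units of the state.
- status.sense(): the state, without advancing time (a new reading comes with each control period).
- viewer.grab_frame(name): name is "scene" or "top" or "wrist"; returns the picture (384x512x3 uint8, red, green, blue); there is no depth.
- viewer.camera_params(name): a dict with "intrinsics" (3x3 intrinsics, pixels), "xyz" and "orientation" of the camera in the world. Camera axes: x right, y down, z forward; pixel columns grow to the right and rows downward; lengths in mm; the calibration is good to about 2 mm. A picture is of the moment at which its call begins: read the wrist's pose just before it. camera_params takes no time and is no camera call; for the wrist camera it gives the pose at the moment of the call.
- job.sign_off(): hands the job in, once; it reports no verdict.
Trained networks look in the newest picture that a camera, given by its name, has taken for a name from the list of things; names that differ only in an ending like _2 or _b are one class to them, and where a whole thing is asked for, a point or a joint stands for the part that bears it (a point fixed in the world has none). Each returns a list of dicts, best first, with "p" (0 to 1); they miss things now and then, are a little off and sometimes report something else, mostly with a low value. They report only what shows in the picture. A call takes as long as a camera call. They do not tell look-alikes from the thing itself.
- viewer.cut_out(label, camera): "mask" (384x512 bool, what is visible of it) and "extent" ([left, top, width, height] in pixels, round what is visible of it).
The state is a dict: "clock": time; "qpos": joint angles; "qvel": joint speeds; "joint_efforts": joint torques, N m; "eef_pos": TCP position; "tcp_rot": TCP orientation; "contact_force": force on the tool from outside, world axes, zero at the start; "wrist_torque": the same for the moment, N m; "opening": opening from 0.0 (shut) to 1.0 (fully open).
Only numpy, scipy, OpenCV 4.12 (cv2) and the standard library are available. Lean on these libraries where they do the work, as an engineer would, in place of code of your own. Each camera call takes 0.05 s, during which the arm holds its last target.

TASK

Slide the clear guard of the cooling unit open, put every ivory wax wheel into the chamber flat on its floor with its hub up (none stacked or leaning), and slide the guard fully shut. Then press the blue control door inward so that its catch lets it swing open, push the green start button in - never while the guard is open - and push the door shut again so that it stays latched. Leave the black handwheel and everything else where it is.

Things in the scene. Friction and masses are not known exactly. Their poses are not given: they have to be found in the camera images.
- unit: the cooling unit, a fixed white cabinet 230 mm deep (x), 470 mm wide (y), 170 mm tall, with 7 mm rails along the front and back edges of its top. Origin: centre of its underside. x points from its front (at x = -115 mm) to its back, y to its left, z up. Left half (y > 0): open-topped chamber under the sliding guard. Right half: closed, with the control door on its front.
- chamber (a point): centre of the chamber's floor, 100 mm above the cabinet's underside; axes as the cabinet's. The chamber is 200 mm (x) by 223 mm (y) inside, and its walls rise 70 mm above the floor; four wheels fit in two rows of two.
- guard (a joint): the clear sliding guard over the chamber, m: 0 = shut over the chamber, 0.22 = fully open, slid to the unit's right (-y of the unit) over the top of the control half. Stays where it is left; about 2 N to slide.
- guard_handle (a point): middle of the guard's black handle, an upright bar on the guard: 80 mm long along the unit's x, 14 mm thick along y, 40 mm tall; this point is 15 mm below the bar's top and 25 mm above the guard's plate, whose top is 177 mm above the cabinet's underside.
- door (a joint): the blue push-latch control door, rad: 0 = shut, latched; negative = pressed in (stop near -0.075); grows as it swings out to its stop at 1.4. Pressed steadily past -0.065 (10 mm at its free edge, 7 N) the catch frees it; let go, it springs out to 1.4 in 2 s. To shut it, push it back (2 to 4 N) to between 0 and -0.03: it clicks and holds when let go. Pressing it past -0.05 may free it again.
- door_hinge (a point): on the door's vertical hinge line, at its mid height and mid thickness, at the unit's right. The panel is 160 mm wide from here to its free (left) edge, 115 mm tall (top edge 164.5 mm above the underside), 12 mm thick; shut, its outer face is 32 mm in front of the unit's front. Axes turn with the door: y along the panel to its free edge, x from outer to inner face, z up.
- door_press (a point): the white press spot on the control door's outer face, 135 mm from the hinge line and 122 mm above the cabinet's underside; its axes turn with the door: x points inward through the panel. 25 mm from the free edge.
- start (a joint): the green start button behind the control door, m: 0 = out, 0.008 = fully in; springs back, about 4 N.
- start_top (a point): centre of the start button's face, 48 mm across, upright, facing the unit's -x, 14 mm proud of the front face and 122 mm above the cabinet's underside. It is pressed along the unit's +x. Hidden by the door while that is shut.
- handwheel: black steel handwheel of the same shape as the wax wheels (76 mm across, 50 mm tall); not to be loaded. Origin at the centre of its underside.
- mould: aluminium mould block, 110 x 75 mm and 78 mm tall over its two screws, bystander. Origin under its centre.
- jar: amber jar with a white lid, 68 mm across, 75 mm tall, bystander. Origin under its centre.
- wheel0_mid (a point): ivory wax wheel: a flat disc 76 mm across and 10 mm thick with a round hub 30 mm across standing up from its middle, 50 mm tall in all, about 120 g; lies on its disc with the hub up. This point is at its centre, 25 mm above its underside; its z axis runs up the hub. May be absent.
- wheel1_mid (a point): ivory wax wheel: a flat disc 76 mm across and 10 mm thick with a round hub 30 mm across standing up from its middle, 50 mm tall in all, about 120 g; lies on its disc with the hub up. This point is at its centre, 25 mm above its underside; its z axis runs up the hub. May be absent.
- wheel2_mid (a point): ivory wax wheel: a flat disc 76 mm across and 10 mm thick with a round hub 30 mm across standing up from its middle, 50 mm tall in all, about 120 g; lies on its disc with the hub up. This point is at its centre, 25 mm above its underside; its z axis runs up the hub. May be absent.
- wheel3_mid (a point): ivory wax wheel: a flat disc 76 mm across and 10 mm thick with a round hub 30 mm across standing up from its middle, 50 mm tall in all, about 120 g; lies on its disc with the hub up. This point is at its centre, 25 mm above its underside; its z axis runs up the hub. May be absent.
Not all that is in view belongs to the job. What is shaped like the part that bears wheel0_mid but red or yellow is not meant.

How it is judged (in metres and radians):
On the way, in this order (a step that is already met when the one before it is completed fails the run):
1. the guard is slid open (at least 170 mm) (value of joint guard above 0.17 m), for 0.2 s.
2. every wax wheel present is in the chamber, flat on the floor, hub up (x of wheel0_mid in the frame of chamber between -0.1 and 0.1 m and y of wheel0_mid in the frame of chamber between -0.112 and 0.112 m and z of wheel0_mid in the frame of chamber between 0.015 and 0.033 m and angle between each of wheel0_mid, wheel1_mid, wheel2_mid, wheel3_mid's own z axis and vertical below 0.2 rad and x of wheel1_mid in the frame of chamber between -0.1 and 0.1 m and y of wheel1_mid in the frame of chamber between -0.112 and 0.112 m and z of wheel1_mid in the frame of chamber between 0.015 and 0.033 m and x of wheel2_mid in the frame of chamber between -0.1 and 0.1 m and y of wheel2_mid in the frame of chamber between -0.112 and 0.112 m and z of wheel2_mid in the frame of chamber between 0.015 and 0.033 m and x of wheel3_mid in the frame of chamber between -0.1 and 0.1 m and y of wheel3_mid in the frame of chamber between -0.112 and 0.112 m and z of wheel3_mid in the frame of chamber between 0.015 and 0.033 m), for 0.3 s.
3. the guard is slid shut with the wheels inside (all of step 2 and value of joint guard below 0.01 m), for 0.2 s.
4. the control door has sprung open (over 0.9 rad) (value of joint door above 0.9 rad), for 0.2 s.
5. the start button is pushed in (over 5 mm) with the guard shut (value of joint start above 0.005 m and value of joint guard below 0.012 m), for 0.05 s.
At the end, for the whole second after the job is handed in: Every wax wheel present rests flat on the chamber floor (inside its walls, hub up within 0.2 rad, not stacked), the guard is within 12 mm of shut, the control door is shut and latched (within 0.03 rad of 0) and the button is out (all of step 2 and value of joint guard below 0.012 m and value of joint door between -0.03 and 0.03 rad and value of joint start below 0.003 m and linear speed of each of wheel0, wheel1, wheel2, wheel3 below 0.03 m/s); the robot touches nothing.
It fails at once if the start button is pushed while the guard is open (value of joint start above 0.004 m and value of joint guard above 0.02 m).
It fails at once if a bystander (handwheel, mould or jar) is moved more than 60 mm (distance of any of handwheel, mould, jar from where it was at the start of the episode above 0.06 m).
Of wheel0, wheel1, wheel2, wheel3 only 2 to 4 are there at a start; the rules pass over those that are not, and their reading is None.
At some moment in a run one of wheel0, wheel1, wheel2, wheel3 may be knocked a few centimetres aside while the robot is not near it.
Once in a run the grip may slacken for a moment while it holds something.
It also fails if it takes over 210 s, if anything falls off the work surface, if the arm or the gripper's body presses on something with over 40 N, if the wrist force passes 120 N, or if a joint passes its speed limit or range.

## Working session

There is one attempt and no reset: what is moved stays moved. The work goes in short steps, Python scripts to look and compute and a tool call to move; the robot and the scene stay as the last step left them, time stands still between calls to the robot, and variables do not carry over. Pictures are saved under pics/ and viewed, and the job is handed in when it is done.

Besides the shell and the picture viewer there is one more tool, called after "Call:" as name([rows], argument=value, ...), one row to a line, values as JSON. send_rows: Moves the arm, as the interface text tells. Its arguments: {"type":"object","properties":{"plan":{"type":"array"},"squeeze":{"type":"number"}},"required":["plan"]}

```bash
ls; mkdir -p pics; cat > h.py <<'E'
import numpy as np, cv2
from rig import status, viewer, job
from scipy.spatial.transform import Rotation as R
def snap(c,name,scale=1):
    im=viewer.grab_frame(c); b=cv2.cvtColor(im,cv2.COLOR_RGB2BGR)
    if scale!=1: b=cv2.resize(b,None,fx=scale,fy=scale)
    cv2.imwrite(f'pics/{name}.png',b); return im
E
python3 - <<'E'
from h import *
print(status.sense())
for c in ('scene','top','wrist'):
    snap(c,c+'0'); print(c,viewer.camera_params(c))
E
```

```text
pics
{'clock': 0.0, 'qpos': array([ 1.33959456e+00,  3.53649144e-01,  1.63414365e+00, -1.64528044e-05,
        1.15519834e+00, -2.42424751e-03]), 'qvel': array([ 0.00075616,  0.00186751,  0.00054752,  0.00025022,  0.00036051,
       -0.00083542]), 'joint_efforts': array([ 3.70820799e-04, -6.05263209e+01, -3.42064047e+01,  2.07451353e-04,
        9.33819363e-03,  2.92282346e-05]), 'eef_pos': array([141.65812275, 608.27208241, 252.5569686 ]), 'tcp_rot': array([3.14158100e+00, 1.39851350e-03, 1.34202545e+00]), 'contact_force': array([-0.68003325, -0.15793837, -1.04452094]), 'wrist_torque': array([-0.07313115, -0.0155014 , -0.05691198]), 'opening': 1.0001017965587644}
scene {'intrinsics': array([[454.10509938,   0.        , 255.20271981],
       [  0.        , 454.10509938, 185.64793905],
       [  0.        ,   0.        ,   1.        ]]), 'xyz': array([1165.13799473, -543.85659397, 1081.16730266]), 'orientation': array([-2.34330092, -0.01626269,  0.84167764])}
top {'intrinsics': array([[452.00987276,   0.        , 256.43779493],
       [  0.        , 452.00987276, 199.51957989],
       [  0.        ,   0.        ,   1.        ]]), 'xyz': array([ 304.690027  ,   73.8320976 , 1454.18324216]), 'orientation': array([-3.02409370e+00, -2.42982015e-03, -1.57129301e+00])}
wrist {'intrinsics': array([[318.88611948,   0.        , 263.24451208],
       [  0.        , 318.88611948, 196.65977089],
       [  0.        ,   0.        ,   1.        ]]), 'xyz': array([ 77.51340234, 624.88341885, 374.92388802]), 'orientation': array([2.87797121e+00, 2.12443803e-03, 1.34186071e+00])}
```

View pics/scene0.png

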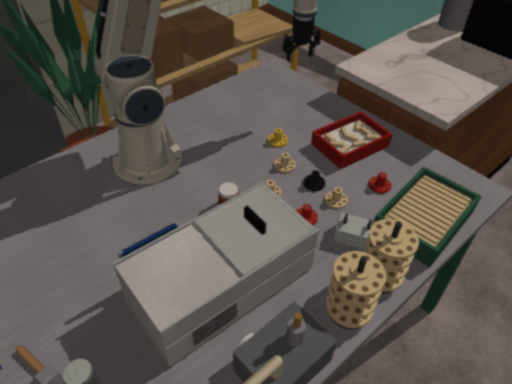

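View pics/top0.png

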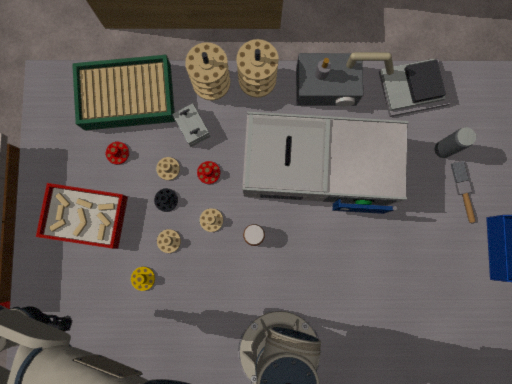

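View pics/wrist0.png

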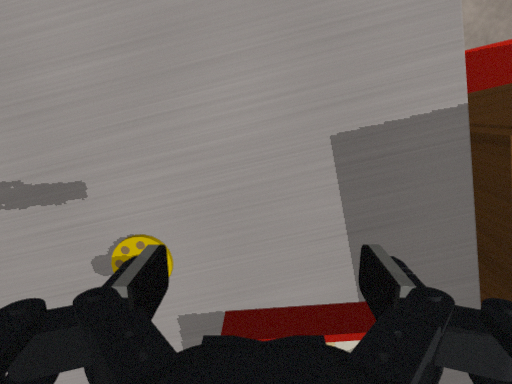

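```bash
cat >> h.py <<'E'
def cam(c):
    p=viewer.camera_params(c); return p['intrinsics'],R.from_euler('xyz',p['orientation']).as_matrix(),np.array(p['xyz'])
def ray(c,uv,P=None):
    K,M,t=P or cam(c); d=M@np.linalg.solve(K,[uv[0],uv[1],1]); return t,d/np.linalg.norm(d)
def onz(c,uv,z,P=None):
    t,d=ray(c,uv,P); return t+d*(z-t[2])/d[2]
def proj(c,X,P=None):
    K,M,t=P or cam(c); q=K@(M.T@(np.asarray(X,float)-t)); return q[:2]/q[2]
def tri(*obs):
    A=np.zeros((3,3));b=np.zeros(3)
    for t,d in obs:
        Q=np.eye(3)-np.outer(d,d);A+=Q;b+=Q@t
    x=np.linalg.solve(A,b); return x,[np.linalg.norm((np.eye(3)-np.outer(d,d))@(x-t)) for t,d in obs]
E
python3 - <<'E'
from h import *
for c in ('top','scene'):
    im=viewer.grab_frame(c); b=cv2.cvtColor(im,cv2.COLOR_RGB2BGR); b0=b.copy()
    for l in ['unit','guard','guard_handle','door','door_press','start_top','handwheel','mould','jar','wheel0_mid']:
        for r in viewer.cut_out(l,c):
            m=r['mask'];ys,xs=np.nonzero(m)
            if len(xs)==0: continue
            if r['p']>.25 : print(c,l,round(r['p'],2),np.round(r['extent']).tolist(),'cen',round(xs.mean(),1),round(ys.mean(),1),im[m].mean(0).round())
    cv2.imwrite(f'pics/{c}_z.png',cv2.resize(b0[90:300,20:440] if c=='top' else b0[110:370,90:410],None,fx=1.9 if c=='top' else 2.3,fy=1.9 if c=='top' else 2.3,interpolation=cv2.INTER_CUBIC))
E
```

```text
top unit 0.69 [241.0, 111.0, 165.0, 104.0] cen 326.2 160.1 [133. 129. 125.]
top unit 0.63 [244.0, 112.0, 85.0, 82.0] cen 287.5 152.6 [138. 135. 130.]
top guard 0.66 [245.0, 115.0, 83.0, 75.0] cen 287.4 152.9 [138. 135. 130.]
top guard_handle 0.81 [245.0, 116.0, 82.0, 78.0] cen 287.3 153.0 [138. 135. 130.]
top door 0.79 [331.0, 200.0, 64.0, 14.0] cen 361.7 207.7 [24. 42. 67.]
top door 0.72 [244.0, 220.0, 19.0, 29.0] cen 254.2 234.7 [150. 140. 133.]
top door_press 0.59 [332.0, 202.0, 62.0, 10.0] cen 360.9 207.4 [22. 41. 67.]
top start_top 0.39 [355.0, 200.0, 12.0, 6.0] cen 363.1 201.7 [17. 83. 37.]
top handwheel 0.67 [153.0, 187.0, 26.0, 25.0] cen 165.6 199.6 [27. 27. 30.]
top jar 0.94 [242.0, 223.0, 22.0, 24.0] cen 253.5 234.5 [150. 139. 132.]
top jar 0.57 [158.0, 229.0, 26.0, 25.0] cen 168.3 240.6 [141. 120.  87.]
top jar 0.31 [239.0, 112.0, 168.0, 103.0] cen 326.2 160.1 [132. 128. 125.]
top wheel0_mid 0.93 [196.0, 162.0, 24.0, 18.0] cen 208.1 172.2 [121.  30.  20.]
top wheel0_mid 0.8 [156.0, 159.0, 24.0, 21.0] cen 167.7 168.2 [137. 117.  84.]
top wheel0_mid 0.75 [130.0, 270.0, 24.0,
[... 596 characters left out ...]
ress 0.71 [118.0, 223.0, 60.0, 28.0] cen 148.3 239.3 [31. 43. 67.]
scene handwheel 0.59 [304.0, 171.0, 22.0, 22.0] cen 314.4 181.5 [26. 25. 27.]
scene mould 0.57 [338.0, 211.0, 35.0, 38.0] cen 353.0 230.0 [103. 102.  96.]
scene jar 0.57 [219.0, 183.0, 14.0, 23.0] cen 227.0 191.7 [135. 125. 117.]
scene wheel0_mid 0.69 [367.0, 174.0, 25.0, 21.0] cen 380.0 183.3 [98. 29. 25.]
scene wheel0_mid 0.58 [296.0, 205.0, 24.0, 21.0] cen 308.5 213.7 [107.  37.  32.]
scene wheel0_mid 0.54 [325.0, 187.0, 23.0, 21.0] cen 336.3 198.3 [123. 104.  76.]
scene wheel0_mid 0.49 [270.0, 129.0, 20.0, 15.0] cen 277.5 138.0 [126. 101.  39.]
scene wheel0_mid 0.35 [304.0, 168.0, 23.0, 22.0] cen 314.5 181.1 [23. 22. 24.]
```

View pics/top_z.png

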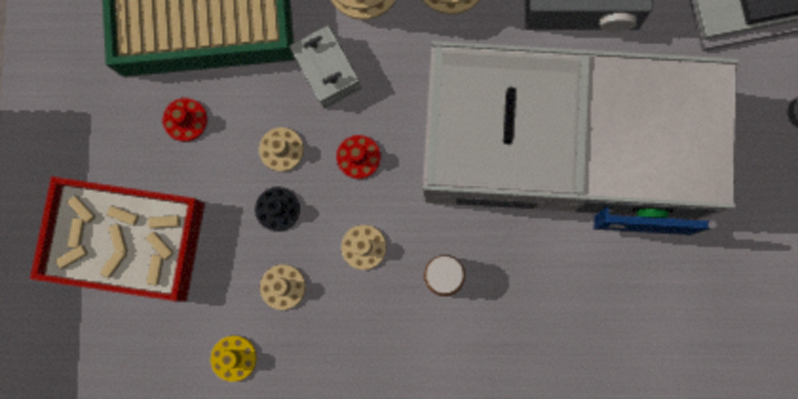

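View pics/scene_z.png

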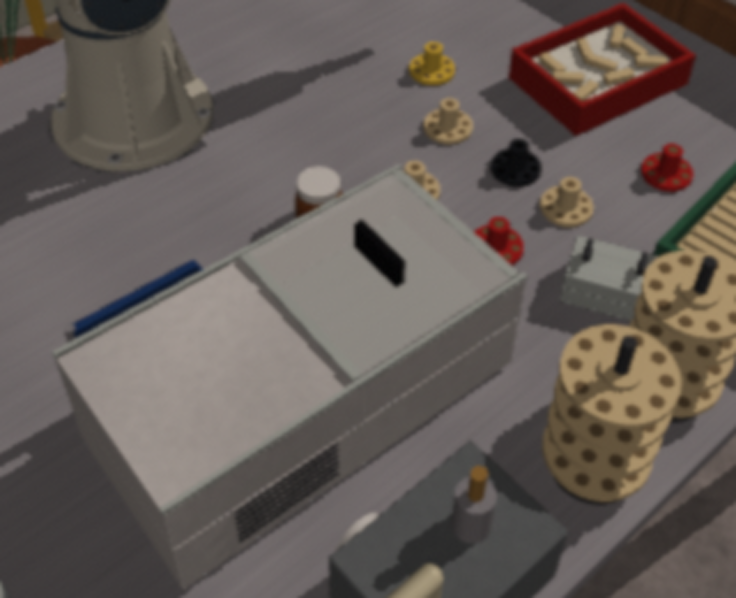

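```bash
cat >> h.py <<'E'
def crop(c,name,x0,y0,x1,y1,s):
    im=viewer.grab_frame(c); b=cv2.cvtColor(im,cv2.COLOR_RGB2BGR)[y0:y1,x0:x1]
    b=cv2.resize(b,None,fx=s,fy=s,interpolation=cv2.INTER_CUBIC)
    for x in range((x0+9)//10*10,x1,10): cv2.line(b,(int((x-x0+.5)*s),0),(int((x-x0+.5)*s),6),(0,0,255),1); cv2.putText(b,str(x),(int((x-x0)*s),16),0,.35,(0,0,255),1)
    for y in range((y0+9)//10*10,y1,10): cv2.line(b,(0,int((y-y0+.5)*s)),(6,int((y-y0+.5)*s)),(0,0,255),1); cv2.putText(b,str(y),(8,int((y-y0+.5)*s)),0,.35,(0,0,255),1)
    cv2.imwrite(f'pics/{name}.png',b); return im
E
python3 - <<'E'
from h import *
crop('top','t1',235,100,415,220,4.4)
crop('scene','s1',110,180,325,370,3.1)
E
```

```text
(no output)
```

View pics/t1.png

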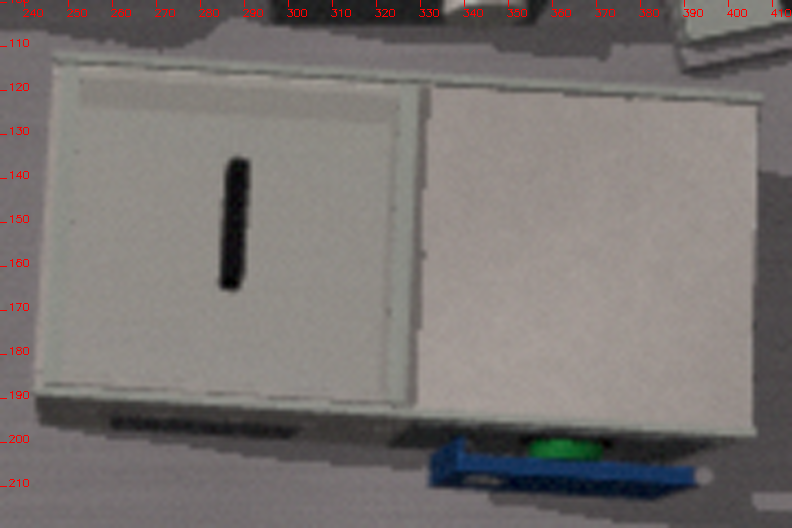

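View pics/s1.png

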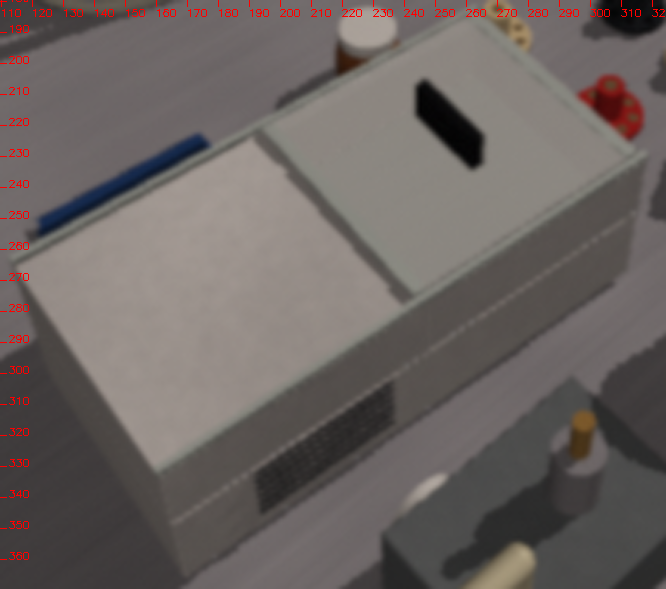

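```bash
cat > unit.py <<'E'
from h import *
from scipy.optimize import least_squares
t=lambda x,y:(235+x/4.4-.5,100+y/4.4-.5)
s=lambda x,y:(110+x/3.1-.5,180+y/3.1-.5)
obs=[('top',t(55,57),(115,235,177)),('top',t(763,97),(115,-235,177)),('top',t(756,434),(-115,-235,177)),('top',t(37,392),(-115,235,177)),
('scene',s(647,155),(115,235,177)),('scene',s(158,472),(115,-235,177)),('scene',s(12,265),(-115,-235,177)),('scene',s(186,580),(115,-235,0)),
('scene',s(459,22),(-115,235,177))]
P={c:cam(c) for c in('top','scene')}
def f(p,z=None):
    M=R.from_euler('z',p[2]).as_matrix(); o=np.array([p[0],p[1],p[3]])
    return np.concatenate([proj(c,M@np.array(X)+o,P[c])-uv for c,uv,X in obs])
r=least_squares(f,[560,-100,0,0],x_scale=[100,100,.1,100],loss='soft_l1')
print(r.x); print(f(r.x).reshape(-1,2).round(1).tolist())
r=least_squares(lambda p:f([*p,0]),[560,-100,0],x_scale=[100,100,.1],loss='soft_l1')
print(r.x); print(f([*r.x,0]).reshape(-1,2).round(1).tolist())
E
cat > wheels.py <<'E'
from h import *
from scipy.optimize import minimize
def sil(c,P,x,y,yaw=0,shape=(384,512),S=8,z0=0):
    m=np.zeros((shape[0],shape[1]),np.uint8); a=np.linspace(0,2*np.pi,48,endpoint=False)
    for r,za,zb in((38,z0,z0+10),(15,z0+10,z0+50)):
        pts=[]
        for z in (za,zb):
            for q in a: pts.append(proj(c,[x+r*np.cos(q),y+r*np.sin(q),z],P))
        h=cv2.convexHull(np.array(pts,np.float32))
        cv2.fillConvexPoly(m,np.round(h*16).astype(np.int32),1,shift=4)
    return m.astype(bool)
def ivory(im):
    a=im.astype(int); return (a[...,0]-a[...,2]>25)&(a[...,0]-a[...,1]<40)&(a[...,1]-a[...,2]>12)&(a[...,0]-a[...,1]>2)&(a[...,2]>30)
def find(cams,guess,win=22,z0=0):
    P={c:cam(c) for c in cams}; ims={c:viewer.grab_frame(c) for c in cams}; out=[]
    for g in guess:
        ms={}
        for c in cams:
            u=proj(c,[*g,z0+25],P[c]); m=ivory(ims[c]).astype(np.uint8)
            m=cv2.morphologyEx(m,cv2.MORPH_CLOSE,np.ones((3,3)))
            k=np.zeros_like(m); cv2.circle(k,tuple(int(round(v)) for v in u),win,1,-1); ms[c]=(m&k).astype(bool)
        def cost(p):
            e=[]
            for c in cams:
                s=sil(c,P[c],*p,z0=z0); e.append(1-(s&ms[c]).sum()/max(1,(s|ms[c]).sum()))
            return sum(e)
        r=minimize(cost,g,method='Nelder-Mead',options=dict(initial_simplex=[[g[0]-8,g[1]-6],[g[0]+9,g[1]-5],[g[0],g[1]+10]],xatol=.2))
        out.append((r.x,[1-(sil(c,P[c],*r.x,z0=z0)&ms[c]).sum()/(sil(c,P[c],*r.x,z0=z0)|ms[c]).sum() for c in cams]))
    return out
E
python3 unit.py
python3 - <<'E'
from wheels import *
tp=[(168,168),(211,220),(169,241)]; sp=[(336,198),(272,187),(285,161)]
for a,b in zip(tp,sp): print(tri(ray('top',a),ray('scene',b)))
g=[onz('top',p,25)[:2] for p in tp]
for cams in (('top',),('scene',),('top','scene')):
    for r in find(cams,g): print(cams,r[0].round(1),np.round(r[1],2))
for n,p,z in (('jar',(254,235),75),('hand',(166,200),25),('red1',(208,172),25),('red2',(117,153),25),('yel',(143,278),25)): print(n,onz('top',p,z).round())
E
```

```text
[ 5.84512828e+02 -1.28385419e+02 -5.33141855e-02 -1.85669923e+00]
[[-0.7, -0.2], [-0.5, -0.9], [0.0, 0.8], [-1.1, 1.7], [-0.3, 0.5], [-0.5, 2.2], [-1.9, -0.8], [0.1, 3.3], [4.5, -4.9]]
[ 5.84677181e+02 -1.28360802e+02 -5.32614586e-02]
[[-0.7, -0.4], [-0.3, -1.1], [0.2, 0.7], [-1.1, 1.6], [-0.1, 0.0], [-0.5, 1.8], [-2.1, -1.2], [0.0, 3.0], [4.5, -5.3]]
(array([577.98069078, 356.88897628,  17.06326106]), [np.float64(1.7261420825156746), np.float64(1.726142082515772)])
(array([411.51502816, 218.32224531,  32.35636475]), [np.float64(6.208413433448535), np.float64(6.208413433448484)])
(array([344.30011307, 348.11812532,  27.83427125]), [np.float64(3.83551481322485), np.float64(3.835514813224838)])
('top',) [578.1 359.4] [0.08]
('top',) [411.2 216.9] [0.08]
('top',) [343.  351.7] [0.09]
('scene',) [574.4 368.9] [0.1]
('scene',) [397.7 236.9] [0.65]
('scene',) [337.4 359.5] [0.28]
('top', 'scene') [576.9 361.8] [0.12 0.12]
('top', 'scene') [410.7 218.3] [0.08 0.68]
('top', 'scene') [342.9 353.4] [0.09 0.32]
jar [359.  78.  75.]
hand [472. 358.  25.]
red1 [562. 226.  25.]
red2 [624. 519.  25.]
yel [227. 424.  25.]
```

```bash
cat >> h.py <<'E'
def rel(xyz=None,yaw=None,rpy=None):
    s=status.sense(); M=R.from_euler('xyz',s['tcp_rot']); 
    T=M if (yaw is None and rpy is None) else R.from_euler('xyz',rpy if rpy is not None else [np.pi,0,yaw])
    d=np.zeros(3) if xyz is None else M.inv().apply(np.array(xyz,float)-s['eef_pos'])/1000
    r=(M.inv()*T).as_rotvec()
    print('shift',d.round(4).tolist(),'turn',r.round(4).tolist(),'| at',s['eef_pos'].round(1),s['tcp_rot'].round(3),'t',round(s['clock'],2),'F',s['contact_force'].round(1),'q',s['qpos'].round(2),'op',round(s['opening'],3))
UO=np.array([584.6,-128.4,0]);UY=-.0533
def U(x,y,z): return R.from_euler('z',UY).apply([x,y,z])+UO
def Uinv(X): return R.from_euler('z',-UY).apply(np.array(X)-UO)
E
python3 - <<'E'
from h import *
t=lambda x,y:(235+x/4.4-.5,100+y/4.4-.5)
for p in ((240,160),(231,287)): q=onz('top',t(*p),217); print(q,Uinv(q))
q,e=tri(ray('top',t(235,223)),ray('scene',(110+448/3.1-.5,180+117/3.1-.5)));print(q,Uinv(q),e)
rel([575,-15,330],UY+np.pi/2)
E
```

```text
[630.38794253 -20.74112905 217.        ] [ 39.9874174  109.94532561 217.        ]
[548.16939719 -14.31374537 217.        ] [-42.45678602 111.98340786 217.        ]
[591.60203019 -17.32857825 209.1728339 ] [  1.07478243 111.28671978 209.1728339 ] [np.float64(0.5697892528569383), np.float64(0.5697892528570119)]
shift [-0.5092, 0.5634, -0.0767] turn [-0.0, -0.0, -0.1755] | at [141.8 608.7 253.3] [-3.142 -0.     1.342] t 1.55 F [0.1 0.2 0.1] q [ 1.34  0.35  1.63  0.    1.16 -0.  ] op 0.998
```

Call:
send_rows([
  [[-0.1,0.11,-0.03],[0,0,-0.05],1],
  [[-0.2,0.22,-0.06],[0,0,-0.1],1],
  [[-0.3,0.33,-0.08],[0,0,-0.17],1],
  [[-0.4,0.44,-0.08],[0,0,-0.175],1],
  [[-0.5,0.55,-0.08],[0,0,-0.175],1],
])

```text
clock: 1.97
eef_pos: [259.3, 438.1, 286.1]
tcp_rot: [3.141, -0.001, 1.518]
contact_force: [1.1, 0.0, 1.2]
opening: 1.002
```

```bash
python3 -c "
from h import *
rel([590,-17.5,330],UY+np.pi/2)"
```

```text
shift [-0.4376, 0.3542, -0.044] turn [0.0005, -0.0008, 0.0008] | at [259.3 438.1 286.1] [ 3.141e+00 -1.000e-03  1.518e+00] t 1.97 F [1.1 0.  1.2] q [ 1.03  0.14  1.84 -0.    1.16 -0.48] op 1.002
```

Call:
send_rows([
  [[-0.43,0.35,-0.044],[0,0,0],0],
  [[-0.43,0.35,-0.044],[0,0,0],0],
  [[-0.43,0.35,-0.044],[0,0,0],0],
  [[-0.43,0.35,-0.044],[0,0,0],0],
  [[-0.43,0.35,-0.044],[0,0,0],0],
])

```text
clock: 2.38
eef_pos: [381.7, 270.0, 302.6]
tcp_rot: [3.14, -0.001, 1.519]
contact_force: [1.4, 1.4, -0.7]
opening: 0.502
```

```bash
python3 -c "
from h import *
rel([590,-17.5,330],UY+np.pi/2)"
```

```text
shift [-0.2762, 0.223, -0.0275] turn [0.0012, -0.0013, 0.0012] | at [381.7 270.  302.6] [ 3.140e+00 -1.000e-03  1.519e+00] t 2.38 F [ 1.4  1.4 -0.7] q [ 0.61  0.05  1.9   0.    1.19 -0.91] op 0.502
```

Call:
send_rows([
  [[-0.276,0.223,-0.0275],[0,0,0],0],
  [[-0.276,0.223,-0.0275],[0,0,0],0],
  [[-0.276,0.223,-0.0275],[0,0,0],0],
  [[-0.276,0.223,-0.0275],[0,0,0],0],
  [[-0.276,0.223,-0.0275],[0,0,0],0],
])

```text
clock: 2.8
eef_pos: [503.5, 101.4, 318.9]
tcp_rot: [3.14, -0.002, 1.519]
contact_force: [1.4, 1.2, -0.9]
opening: 0.501
```

Call:
send_rows([
  [[-0.08,0.06,-0.008],[0,0,0],0],
  [[-0.1,0.08,-0.01],[0,0,0],0],
  [[-0.11,0.086,-0.01],[0,0,0],0],
  [[-0.11,0.086,-0.01],[0,0,0],0],
  [[-0.11,0.086,-0.01],[0,0,0],0],
])

```text
clock: 3.22
eef_pos: [585.5, -16.1, 328.8]
tcp_rot: [3.139, -0.001, 1.515]
contact_force: [-1.2, -0.3, -0.1]
opening: 0.503
```

```bash
python3 -c "
from h import *
rel([590,-17.5,330],UY+np.pi/2)
snap('wrist','w1')"
```

```text
shift [-0.0011, 0.0046, -0.0012] turn [0.0029, -0.0007, -0.0025] | at [585.5 -16.1 328.8] [ 3.139e+00 -1.000e-03  1.515e+00] t 3.22 F [-1.2 -0.3 -0.1] q [-0.03  0.23  1.63  0.    1.28 -1.55] op 0.503
```

View pics/w1.png

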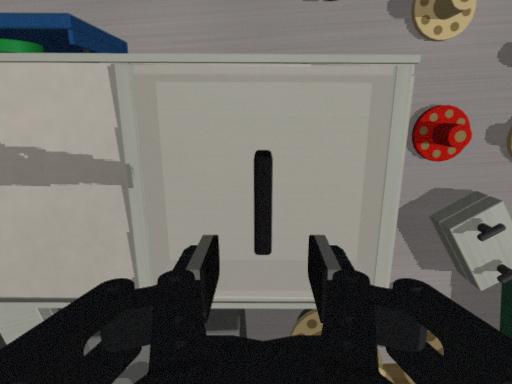

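```bash
python3 -c "
from h import *
P=cam('wrist');print(P[2])
for uv in ((263,151),(263,253)):
  q=onz('wrist',uv,217,P);print(q,Uinv(q))
for uv in ((418,57),(401,305)):
  q=onz('wrist',uv,177,P);print(q,Uinv(q))
rel([590,-17.5,211])
"
```

```text
[518.15345555  -9.36994249 450.63407572]
[546.90874824 -10.99123034 217.        ] [-43.89265093 115.23404378 217.        ]
[627.90142785 -15.48416118 217.        ] [ 37.22437011 115.06235953 217.        ]
[484.22776042 115.88321695 177.        ] [-113.24383155  238.58900054  177.        ]
[709.54665397 115.38258502 177.        ] [111.78175571 250.09289111 177.        ]
shift [-0.0031, 0.0059, 0.1175] turn [0.0, 0.0, 0.0] | at [584.1 -14.3 328.5] [ 3.140e+00 -2.000e-03  1.516e+00] t 3.27 F [-0.3  0.8 -0.4] q [-0.03  0.23  1.64  0.    1.28 -1.54] op 0.498
```

Call:
send_rows([
  [[0,0.004,0.04],[0,0,0],0],
  [[0,0.004,0.08],[0,0,0],0],
  [[0,0.004,0.105],[0,0,0],0],
  [[0,0.004,0.117],[0,0,0],0],
  [[0,0.004,0.117],[0,0,0],0],
])

```text
clock: 3.68
eef_pos: [586.0, -13.0, 208.9]
tcp_rot: [-3.138, -0.002, 1.517]
contact_force: [-0.4, 0.2, 0.2]
opening: 0.497
```

Call:
send_rows([
  [[0,0,0],[0,0,0],-1],
  [[0,0,0],[0,0,0],-1],
  [[0,0,0],[0,0,0],-1],
  [[0,0,0],[0,0,0],-1],
  [[0,0,0],[0,0,0],-1],
], squeeze=50)

```text
clock: 4.1
eef_pos: [586.3, -15.0, 210.7]
tcp_rot: [-3.139, 0.002, 1.517]
contact_force: [-2.4, -13.1, -0.6]
opening: 0.154
```

```bash
python3 -c "
from h import *
rel()
M=R.from_euler('xyz',status.sense()['tcp_rot']);print(M.inv().apply(R.from_euler('z',UY).apply([0,-.22,0])))"
```

```text
shift [0.0, 0.0, 0.0] turn [0.0, 0.0, 0.0] | at [586.3 -15.  210.7] [-3.139e+00  2.000e-03  1.517e+00] t 4.1 F [ -2.4 -13.1  -0.6] q [-0.03  0.34  1.76 -0.    1.05 -1.54] op 0.154
[-2.19999680e-01  1.13139611e-04  3.58005205e-04]
```

Call:
send_rows([
  [[-0.02,0,0],[0,0,0],-1],
  [[-0.045,0,0],[0,0,0],-1],
  [[-0.07,0,0],[0,0,0],-1],
  [[-0.095,0,0],[0,0,0],-1],
  [[-0.12,0,0],[0,0,0],-1],
])

```text
clock: 4.52
eef_pos: [579.1, -134.9, 210.7]
tcp_rot: [-3.138, -0.0, 1.517]
contact_force: [3.1, 2.3, -15.3]
opening: 0.157
```

```bash
python3 -c "
from h import *
rel(np.array([586.3,-15,210.7])+R.from_euler('z',UY).apply([0,-216,0]),UY+np.pi/2)"
```

```text
shift [-0.0959, 0.0008, 0.0] turn [-0.0033, -0.0, -0.0008] | at [ 579.1 -134.9  210.7] [-3.138 -0.     1.517] t 4.52 F [  3.1   2.3 -15.3] q [-0.23  0.35  1.74 -0.    1.06 -1.75] op 0.157
```

Call:
send_rows([
  [[-0.025,0,0.001],[0,0,0],-1],
  [[-0.05,0,0.001],[0,0,0],-1],
  [[-0.075,0,0.001],[0,0,0],-1],
  [[-0.094,0.001,0.001],[0,0,0],-1],
  [[-0.096,0.001,0.001],[0,0,0],-1],
])

```text
clock: 4.93
eef_pos: [573.4, -233.4, 210.7]
tcp_rot: [-3.136, 0.001, 1.515]
contact_force: [-7.2, -1.6, -2.0]
opening: 0.158
```

```bash
python3 -c "
from h import *
rel([575,-231,211])
snap('top','t2',1.5)"
```

```text
shift [0.0024, 0.0015, -0.0003] turn [0.0, 0.0, 0.0] | at [ 573.4 -233.4  210.7] [-3.136e+00  1.000e-03  1.515e+00] t 4.93 F [-7.2 -1.6 -2. ] q [-0.39  0.39  1.68 -0.    1.08 -1.9 ] op 0.158
```

View pics/t2.png

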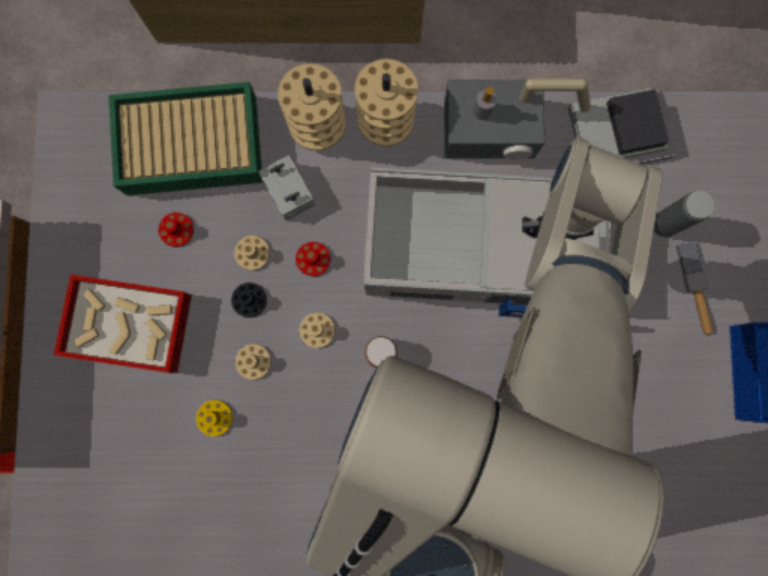

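Call:
send_rows([
  [[0,0,0],[0,0,0],0.2],
  [[0,0,0],[0,0,0],0.2],
  [[0,0,-0.03],[0,0,0],0.2],
  [[0,0,-0.07],[0,0,0],0.5],
  [[0,0,-0.1],[0,0,0],0.5],
])

```text
clock: 5.4
eef_pos: [574.8, -232.4, 314.4]
tcp_rot: [-3.139, 0.001, 1.515]
contact_force: [1.6, -0.6, 0.5]
opening: 0.752
```

```bash
python3 -c "
from h import *
rel([411,217,250],1.517)"
```

```text
shift [0.4397, -0.1884, 0.0643] turn [-0.0025, 0.0012, -0.0017] | at [ 574.8 -232.4  314.4] [-3.139e+00  1.000e-03  1.515e+00] t 5.4 F [ 1.6 -0.6  0.5] q [-0.39  0.3   1.58 -0.    1.27 -1.9 ] op 0.752
```

Call:
send_rows([
  [[0.43,-0.185,0.02],[0,0,0],0.7],
  [[0.43,-0.185,0.02],[0,0,0],0.7],
  [[0.43,-0.185,0.02],[0,0,0],0.7],
  [[0.43,-0.185,0.02],[0,0,0],0.7],
  [[0.43,-0.185,0.02],[0,0,0],0.7],
])

```text
clock: 5.82
eef_pos: [502.5, -35.1, 304.9]
tcp_rot: [3.141, 0.001, 1.515]
contact_force: [0.4, 0.5, 1.0]
opening: 0.849
```

Call:
send_rows([
  [[0.24,-0.104,0.03],[0,0,0],0.7],
  [[0.24,-0.104,0.03],[0,0,0],0.7],
  [[0.24,-0.104,0.03],[0,0,0],0.7],
  [[0.24,-0.104,0.03],[0,0,0],0.7],
  [[0.24,-0.104,0.03],[0,0,0],0.7],
])

```text
clock: 6.23
eef_pos: [430.9, 159.7, 282.2]
tcp_rot: [3.137, -0.001, 1.516]
contact_force: [1.5, 0.4, -0.2]
opening: 0.853
```

```bash
python3 -c "
from h import *
rel([411,217,250],1.517)"
```

```text
shift [0.0561, -0.0232, 0.0322] turn [0.0043, -0.0007, -0.0012] | at [430.9 159.7 282.2] [ 3.137e+00 -1.000e-03  1.516e+00] t 6.23 F [ 1.5  0.4 -0.2] q [ 0.35  0.06  1.94 -0.    1.14 -1.16] op 0.853
```

Call:
send_rows([
  [[0.035,-0.015,0.02],[0,0,0],0.7],
  [[0.054,-0.023,0.032],[0,0,0],0.7],
  [[0.054,-0.023,0.032],[0,0,0],0.7],
  [[0.054,-0.023,0.032],[0,0,0],0.7],
  [[0.054,-0.023,0.032],[0,0,0],0.7],
])

```text
clock: 6.65
eef_pos: [411.6, 215.3, 251.3]
tcp_rot: [3.135, -0.001, 1.517]
contact_force: [-0.4, -0.1, 1.3]
opening: 0.846
```

```bash
python3 -c "
from h import *
rel([411,217,250],1.517)
snap('wrist','w2')
P=cam('wrist');print(P[2])
print(proj('wrist',[411,217,50],P),proj('wrist',[411,217,0],P))
"
```

```text
shift [0.0017, -0.0007, 0.0013] turn [0.0062, -0.0015, 0.0] | at [411.6 215.3 251.3] [ 3.135e+00 -1.000e-03  1.517e+00] t 6.65 F [-0.4 -0.1  1.3] q [ 0.48  0.1   1.97 -0.    1.07 -1.04] op 0.846
[345.26936806 219.76748857 373.10863319]
[263.93003492 174.6764555 ] [263.82308906 166.22232999]
```

View pics/w2.png

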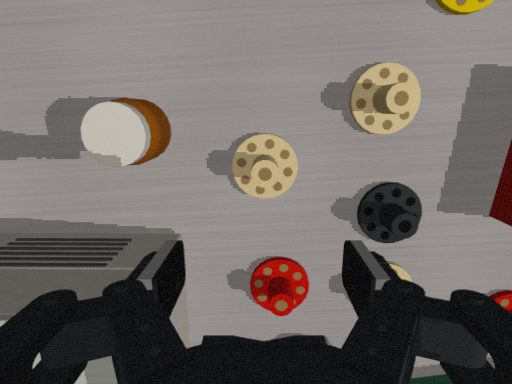

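Call:
send_rows([
  [[0.002,-0.001,0.04],[0.005,0,0],0.6],
  [[0.002,-0.001,0.08],[0.005,0,0],0.6],
  [[0.002,-0.001,0.12],[0.005,0,0],0.6],
  [[0.002,-0.001,0.155],[0.005,0,0],0.6],
  [[0.002,-0.001,0.175],[0.005,0,0],0.6],
])

```text
clock: 7.12
eef_pos: [411.8, 215.5, 74.0]
tcp_rot: [-3.141, -0.001, 1.514]
contact_force: [0.5, -0.2, 0.6]
opening: 0.798
```

```bash
python3 -c "
from h import *
rel([411,217,42],1.517)
snap('wrist','w3')
"
```

```text
shift [0.0014, -0.0008, 0.032] turn [-0.0002, -0.0006, -0.0031] | at [411.8 215.5  74. ] [-3.141e+00 -1.000e-03  1.514e+00] t 7.12 F [ 0.5 -0.2  0.6] q [ 0.48  0.38  2.11  0.    0.66 -1.04] op 0.798
```

View pics/w3.png

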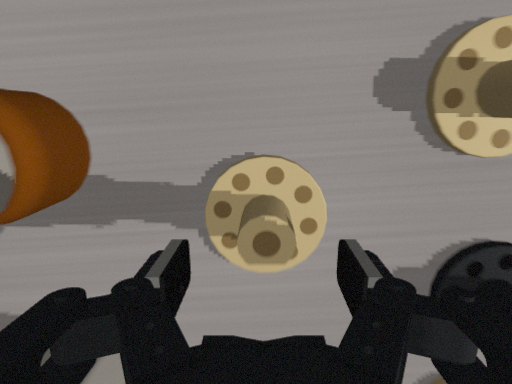

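Call:
send_rows([
  [[0.001,0,0.02],[0,0,0],0.4],
  [[0.001,0,0.032],[0,0,0],0.4],
  [[0.001,0,0.032],[0,0,0],0],
  [[0.001,0,0.032],[0,0,0],-1],
  [[0.001,0,0.032],[0,0,0],-1],
], squeeze=40)

```text
clock: 7.58
eef_pos: [411.9, 216.1, 41.5]
tcp_rot: [-3.14, 0.0, 1.513]
contact_force: [-0.5, 0.1, -1.9]
opening: 0.338
```

Call:
send_rows([
  [[0,0,0],[0,0,0],-1],
  [[0,0,0],[0,0,0],-1],
  [[0,0,-0.02],[0,0,0],-1],
  [[0,0,-0.05],[0,0,0],-1],
  [[0,0,-0.09],[0,0,0],-1],
])

```text
clock: 8.0
eef_pos: [410.5, 215.3, 131.4]
tcp_rot: [-3.137, 0.002, 1.513]
contact_force: [0.7, 0.3, -1.8]
opening: 0.343
```

```bash
python3 -c "
from h import *
print(U(-40,168,0),U(-45,62,0),U(45,62,0),U(45,168,0))
rel([500,150,265],1.517)
snap('wrist','w4')
"
```

```text
[553.60696521  41.49241241   0.        ] [542.96694045 -64.09068223   0.        ] [632.83913066 -68.88541126   0.        ] [638.48625596  36.96405721   0.        ]
shift [-0.0603, 0.0925, -0.1339] turn [-0.0046, 0.0021, -0.0039] | at [410.5 215.3 131.4] [-3.137e+00  2.000e-03  1.513e+00] t 8.0 F [ 0.7  0.3 -1.8] q [ 0.48  0.27  2.07  0.    0.8  -1.03] op 0.343
```

View pics/w4.png

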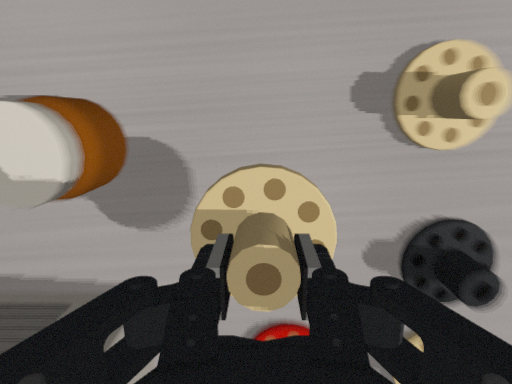

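Call:
send_rows([
  [[0,0.01,-0.04],[0,0,0],-1],
  [[-0.01,0.03,-0.075],[0,0,0],-1],
  [[-0.03,0.055,-0.11],[0,0,0],-1],
  [[-0.055,0.085,-0.134],[0,0,0],-1],
  [[-0.075,0.115,-0.14],[0,0,0],-1],
])

```text
clock: 8.47
eef_pos: [518.2, 141.2, 281.1]
tcp_rot: [3.131, -0.006, 1.515]
contact_force: [0.9, 1.7, -1.2]
opening: 0.343
```

```bash
python3 -c "
from h import *
rel([634,-65,268],1.517)
"
```

```text
shift [-0.1995, 0.127, 0.0132] turn [0.0101, -0.0056, -0.0021] | at [518.2 141.2 281.1] [ 3.131 -0.006  1.515] t 8.47 F [ 0.9  1.7 -1.2] q [ 0.26  0.18  1.8   0.    1.15 -1.25] op 0.343
```

Call:
send_rows([
  [[-0.035,0.022,0.002],[0.01,-0.005,0],-1],
  [[-0.07,0.044,0.004],[0.01,-0.005,0],-1],
  [[-0.105,0.066,0.006],[0.01,-0.005,0],-1],
  [[-0.14,0.088,0.008],[0.01,-0.005,0],-1],
  [[-0.17,0.108,0.01],[0.01,-0.005,0],-1],
])

```text
clock: 8.88
eef_pos: [617.4, -37.1, 271.8]
tcp_rot: [3.14, -0.0, 1.514]
contact_force: [0.1, 0.2, -1.1]
opening: 0.34
```

Call:
send_rows([
  [[-0.02,0.012,0.003],[0,0,0],-1],
  [[-0.029,0.019,0.003],[0,0,0],-1],
  [[-0.029,0.019,0.003],[0,0,0],-1],
  [[-0.029,0.019,0.003],[0,0,0],-1],
  [[-0.029,0.019,0.003],[0,0,0],-1],
])

```text
clock: 9.3
eef_pos: [634.2, -66.0, 269.1]
tcp_rot: [3.14, -0.001, 1.515]
contact_force: [-0.4, 0.1, -1.0]
opening: 0.336
```

```bash
python3 -c "
from h import *
rel([634,-65,268],1.517)
P=cam('wrist');snap('wrist','w5')
for X in ((100,3.5,170),(-100,3.5,170),(-100,226.5,170),(-100,3.5,100),(-100,226.5,100)): print(X,proj('wrist',U(*X),P).round())
"
```

```text
shift [0.001, -0.0002, 0.0011] turn [0.0012, -0.0008, -0.0021] | at [634.2 -66.  269.1] [ 3.140e+00 -1.000e-03  1.515e+00] t 9.3 F [-0.4  0.1 -1. ] q [-0.11  0.36  1.59  0.    1.19 -1.62] op 0.336
(100, 3.5, 170) [182. 272.]
(-100, 3.5, 170) [159. -27.]
(-100, 226.5, 170) [528. -28.]
(-100, 3.5, 100) [186.   9.]
(-100, 226.5, 100) [459.   8.]
```

View pics/w5.png

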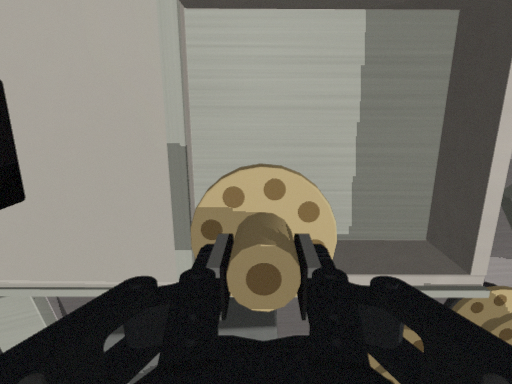

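Call:
send_rows([
  [[0.004,0,0.03],[0,0,0],-1],
  [[0.004,0,0.06],[0,0,0],-1],
  [[0.004,0,0.09],[0,0,0],-1],
  [[0.004,0,0.11],[0,0,0],-1],
  [[0.004,0,0.118],[0,0,0],-1],
])

```text
clock: 9.77
eef_pos: [632.4, -60.1, 148.2]
tcp_rot: [-3.138, -0.001, 1.517]
contact_force: [-0.1, -0.2, -0.6]
opening: 0.342
```

Call:
send_rows([
  [[0,0,0.003],[0,0,0],-1],
  [[0,0,0.006],[0,0,0],-1],
  [[0,0,0.008],[0,0,0],-1],
  [[0,0,0.008],[0,0,0],-1],
  [[0,0,0.008],[0,0,0],-1],
])

```text
clock: 10.18
eef_pos: [633.2, -60.1, 141.6]
tcp_rot: [-3.141, -0.001, 1.517]
contact_force: [-0.1, 0.3, -0.2]
opening: 0.34
```

Call:
send_rows([
  [[0,0,0.001],[0,0,0],-1],
  [[0,0,0.002],[0,0,0],-1],
  [[0,0,0.002],[0,0,0],0],
  [[0,0,0.002],[0,0,0],0.1],
  [[0,0,0.002],[0,0,0],0.1],
])

```text
clock: 10.6
eef_pos: [633.4, -60.1, 139.9]
tcp_rot: [-3.141, -0.001, 1.517]
contact_force: [-0.1, 0.5, -0.2]
opening: 0.553
```

Call:
send_rows([
  [[0,0,0],[0,0,0],0.1],
  [[0,0,-0.03],[0,0,0],0.1],
  [[0,0,-0.065],[0,0,0],0.1],
  [[0,0,-0.1],[0,0,0],0.1],
  [[0,0,-0.13],[0,0,0],0.3],
])

```text
clock: 11.02
eef_pos: [633.6, -60.3, 272.0]
tcp_rot: [3.141, -0.001, 1.517]
contact_force: [0.6, -0.4, 0.5]
opening: 0.643
```

```bash
python3 -c "
from h import *
rel([343,352,240],1.517)
snap('wrist','w6'); im=snap('top','t3')
from wheels import find
for r in find(('top',),[(343,352),(578,359)]): print(r)
"
```

```text
shift [0.3961, -0.3123, 0.0322] turn [0.0006, -0.0008, 0.0001] | at [633.6 -60.3 272. ] [ 3.141e+00 -1.000e-03  1.517e+00] t 11.02 F [ 0.6 -0.4  0.5] q [-0.1   0.35  1.59  0.    1.2  -1.62] op 0.643
(array([343.54812622, 353.50784302]), [np.float64(0.0888888888888889)])
(array([579.34741211, 358.74780273]), [np.float64(0.09473684210526312)])
```

View pics/w6.png

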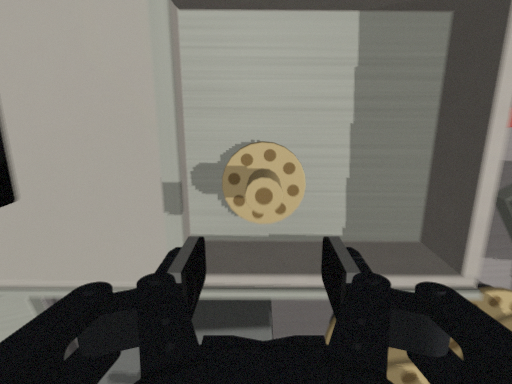

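View pics/t3.png

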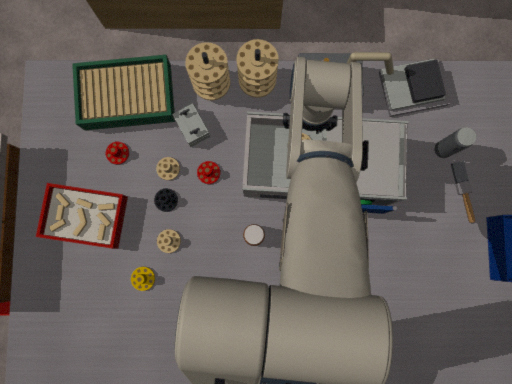

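Call:
send_rows([
  [[0.21,-0.04,0],[0,0,0],0.6],
  [[0.21,-0.04,0],[0,0,0],0.6],
  [[0.21,-0.04,0],[0,0,0],0.6],
  [[0.21,-0.04,0],[0,0,0],0.6],
  [[0.21,-0.04,0],[0,0,0],0.6],
])

```text
clock: 11.58
eef_pos: [605.7, 147.9, 271.3]
tcp_rot: [3.138, -0.0, 1.517]
contact_force: [1.5, 0.1, 0.1]
opening: 0.8
```

Call:
send_rows([
  [[0.21,-0.04,0.02],[0,0,0],0.6],
  [[0.21,-0.04,0.04],[0,0,0],0.6],
  [[0.21,-0.04,0.06],[0,0,0],0.6],
  [[0.21,-0.04,0.08],[0,0,0],0.6],
  [[0.21,-0.04,0.1],[0,0,0],0.6],
])

```text
clock: 12.0
eef_pos: [580.8, 335.4, 195.9]
tcp_rot: [3.137, -0.001, 1.517]
contact_force: [1.4, 0.3, -0.1]
opening: 0.801
```

```bash
python3 -c "
from h import *
rel([579,359,180],1.517)
"
```

```text
shift [0.0234, -0.0031, 0.0159] turn [0.0047, -0.0013, 0.0004] | at [580.8 335.4 195.9] [ 3.137e+00 -1.000e-03  1.517e+00] t 12.0 F [ 1.4  0.3 -0.1] q [ 0.52  0.47  1.58 -0.    1.08 -0.99] op 0.801
```

Call:
send_rows([
  [[0.023,-0.003,0.02],[0,0,0],0.6],
  [[0.023,-0.003,0.06],[0.005,0,0],0.6],
  [[0.023,-0.003,0.09],[0.005,0,0],0.6],
  [[0.023,-0.003,0.11],[0.005,0,0],0.6],
  [[0.023,-0.003,0.115],[0.005,0,0],0.6],
])

```text
clock: 12.42
eef_pos: [576.2, 357.0, 75.1]
tcp_rot: [-3.134, 0.004, 1.518]
contact_force: [-1.0, -0.0, 0.1]
opening: 0.798
```

```bash
python3 -c "
from h import *
rel([579,359,42],1.517)
snap('wrist','w7');print(proj('wrist',[579,359,50]))
"
```

```text
shift [0.0023, 0.0029, 0.033] turn [-0.0074, 0.0036, 0.0009] | at [576.2 357.   75.1] [-3.134  0.004  1.518] t 12.42 F [-1.  -0.   0.1] q [ 0.55  0.63  1.63  0.    0.9  -0.97] op 0.798
[264.52925117 249.9932434 ]
```

View pics/w7.png

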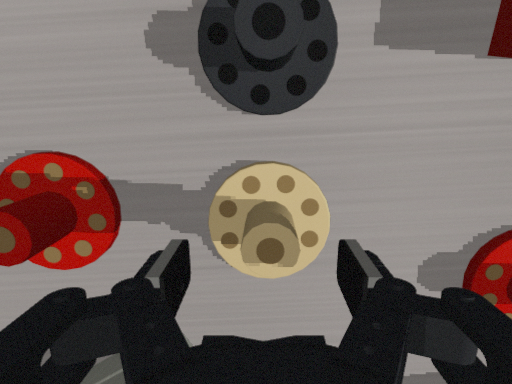

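Centred ivory hub at (270,250); clearance to black and reds is fine. Grasp.

Call:
send_rows([
  [[0.003,0.002,0.02],[0,0,0],0.4],
  [[0.003,0.002,0.033],[0,0,0],0.4],
  [[0.003,0.002,0.033],[0,0,0],0],
  [[0.003,0.002,0.033],[0,0,0],-1],
  [[0.003,0.002,0.033],[0,0,0],-1],
])

```text
clock: 12.88
eef_pos: [579.5, 360.2, 44.7]
tcp_rot: [-3.137, 0.002, 1.517]
contact_force: [0.4, -0.2, -1.2]
opening: 0.335
```

Call:
send_rows([
  [[0,0,0],[0,0,0],-1],
  [[0,0,0],[0,0,0],-1],
  [[0,0,-0.03],[0,0,0],-1],
  [[0,0,-0.07],[0,0,0],-1],
  [[0,0,-0.11],[0,0,0],-1],
])

```text
clock: 13.3
eef_pos: [579.4, 359.9, 155.5]
tcp_rot: [-3.135, 0.003, 1.517]
contact_force: [0.9, 0.3, -0.6]
opening: 0.341
```

```bash
python3 -c "
from h import *
print(U(45,166,0),U(-45,166,0),U(-45,115,0))
rel([638,37,270],1.517)
snap('wrist','w8')
"
```

```text
[638.37970643  34.96689743   0.        ] [548.50751622  39.76162646   0.        ] [545.7905031  -11.16594799   0.        ]
shift [-0.3197, 0.075, -0.114] turn [-0.0067, 0.0032, 0.0004] | at [579.4 359.9 155.5] [-3.135e+00  3.000e-03  1.517e+00] t 13.3 F [ 0.9  0.3 -0.6] q [ 0.55  0.54  1.57  0.    1.04 -0.97] op 0.341
```

View pics/w8.png

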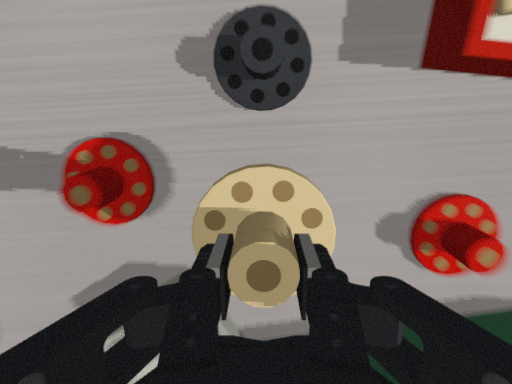

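Call:
send_rows([
  [[0,0,-0.04],[0,0,0],-1],
  [[-0.02,0.005,-0.075],[0,0,0],-1],
  [[-0.05,0.012,-0.105],[0,0,0],-1],
  [[-0.085,0.02,-0.12],[0,0,0],-1],
  [[-0.125,0.03,-0.12],[0,0,0],-1],
])

```text
clock: 13.77
eef_pos: [607.4, 239.7, 290.7]
tcp_rot: [3.13, -0.008, 1.52]
contact_force: [0.7, -0.4, -1.3]
opening: 0.339
```

Call:
send_rows([
  [[-0.04,0.009,0],[0,0,0],-1],
  [[-0.08,0.018,0],[0,0,0],-1],
  [[-0.12,0.027,0],[0,0,0],-1],
  [[-0.155,0.036,0],[0,0,0],-1],
  [[-0.18,0.042,0],[0,0,0],-1],
])

```text
clock: 14.18
eef_pos: [640.5, 54.6, 290.6]
tcp_rot: [3.128, -0.007, 1.518]
contact_force: [0.1, 0.6, -0.9]
opening: 0.341
```

```bash
python3 -c "
from h import *
rel([638,36,145],1.517)
"
```

```text
shift [-0.0197, -0.0034, 0.1454] turn [0.0132, -0.0074, 0.0011] | at [640.5  54.6 290.6] [ 3.128 -0.007  1.518] t 14.18 F [ 0.1  0.6 -0.9] q [ 0.08  0.34  1.56  0.01  1.22 -1.44] op 0.341
```

Call:
send_rows([
  [[-0.02,-0.003,0.01],[0.013,-0.007,0],-1],
  [[-0.02,-0.003,0.04],[0.013,-0.007,0],-1],
  [[-0.02,-0.003,0.07],[0.013,-0.007,0],-1],
  [[-0.02,-0.003,0.1],[0.013,-0.007,0],-1],
  [[-0.02,-0.003,0.125],[0.013,-0.007,0],-1],
])

```text
clock: 14.6
eef_pos: [637.7, 35.2, 164.2]
tcp_rot: [3.141, -0.0, 1.517]
contact_force: [-0.3, -0.6, -1.0]
opening: 0.339
```

```bash
python3 -c "
from h import *
rel([638,35,145],1.517)
snap('wrist','w9')
"
```

```text
shift [-0.0002, 0.0003, 0.0192] turn [0.0005, -0.0004, 0.0005] | at [637.7  35.2 164.2] [ 3.141 -0.     1.517] t 14.6 F [-0.3 -0.6 -1. ] q [ 0.05  0.46  1.68  0.    1.   -1.47] op 0.339
```

View pics/w9.png

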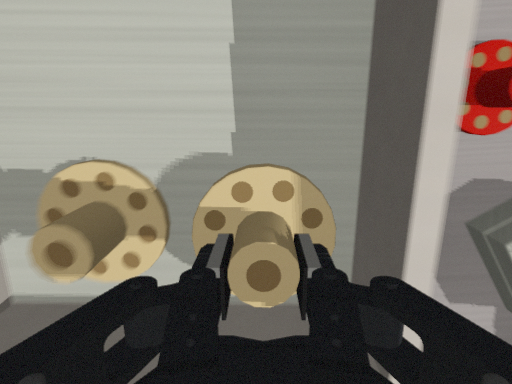

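Call:
send_rows([
  [[0,0,0.01],[0,0,0],-1],
  [[0,0,0.016],[0,0,0],-1],
  [[0,0,0.02],[0,0,0],-1],
  [[0,0,0.021],[0,0,0],-1],
  [[0,0,0.021],[0,0,0],-1],
])

```text
clock: 15.07
eef_pos: [634.9, 35.2, 143.2]
tcp_rot: [-3.136, 0.0, 1.518]
contact_force: [-17.7, -1.1, 31.6]
opening: 0.336
```

Call:
send_rows([
  [[0,0,0],[0,0,0],0],
  [[0,0,0],[0,0,0],0.1],
  [[0,0,0],[0,0,0],0.1],
  [[0,0,-0.02],[0,0,0],0.1],
  [[0,0,-0.06],[0,0,0],0.1],
])

```text
clock: 15.48
eef_pos: [632.4, 35.1, 199.2]
tcp_rot: [-3.128, 0.001, 1.518]
contact_force: [0.1, 0.0, -0.3]
opening: 0.549
```

Call:
send_rows([
  [[0,0,-0.04],[0,0,0],0.1],
  [[0,0,-0.075],[0,0,0],0.1],
  [[0.02,-0.015,-0.095],[0,0,0],0.3],
  [[0.05,-0.04,-0.1],[0,0,0],0.5],
  [[0.08,-0.065,-0.1],[0,0,0],0.6],
])

```text
clock: 15.9
eef_pos: [574.1, 119.0, 302.5]
tcp_rot: [-3.132, -0.0, 1.516]
contact_force: [0.8, 0.5, -0.6]
opening: 0.799
```

```bash
python3 -c "
from h import *
snap('wrist','w10')
from wheels import find
for r in find(('top',),[(343,353)]): print(r)
rel([343,353,180],1.517)
"
```

```text
(array([343.5087738 , 353.43162537]), [np.float64(0.08906882591093113)])
shift [0.2193, -0.2374, 0.1243] turn [-0.0139, -0.0005, 0.0034] | at [570.7 121.9 300.9] [-3.128e+00 -1.000e-03  1.520e+00] t 16.0 F [ 0.1 -0.1  0.1] q [ 0.21  0.25  1.66  0.    1.24 -1.32] op 0.802
```

View pics/w10.png

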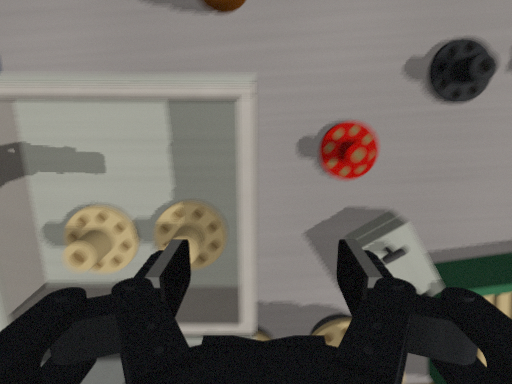

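Call:
send_rows([
  [[0.13,-0.14,0.03],[-0.01,0,0],0.6],
  [[0.13,-0.14,0.03],[-0.01,0,0],0.6],
  [[0.13,-0.14,0.03],[-0.01,0,0],0.6],
  [[0.13,-0.14,0.03],[-0.01,0,0],0.6],
  [[0.13,-0.14,0.03],[-0.01,0,0],0.6],
])

```text
clock: 16.42
eef_pos: [435.2, 260.1, 272.4]
tcp_rot: [-3.137, -0.001, 1.521]
contact_force: [0.8, -0.9, -0.7]
opening: 0.8
```

Call:
send_rows([
  [[0.03,-0.03,0.03],[0,0,0],0.6],
  [[0.06,-0.06,0.06],[0,0,0],0.6],
  [[0.085,-0.09,0.09],[0,0,0],0.6],
  [[0.088,-0.097,0.11],[0,0,0],0.6],
  [[0.088,-0.097,0.12],[0,0,0],0.6],
])

```text
clock: 16.83
eef_pos: [339.0, 354.0, 150.1]
tcp_rot: [-3.135, 0.001, 1.523]
contact_force: [-0.2, -0.5, -0.5]
opening: 0.798
```

```bash
python3 -c "
from h import *
rel([343.5,353,75],1.517)
snap('wrist','w11')
print(proj('wrist',[343.5,353.5,50]))
"
```

```text
shift [-0.0007, 0.005, 0.0751] turn [-0.0067, 0.0009, 0.0057] | at [339.  354.  150.1] [-3.135e+00  1.000e-03  1.523e+00] t 16.83 F [-0.2 -0.5 -0.5] q [ 0.8   0.28  2.01  0.01  0.86 -0.73] op 0.798
[263.48602227 212.77733299]
```

View pics/w11.png

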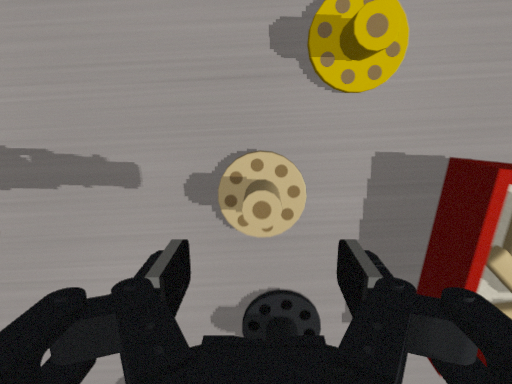

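Call:
send_rows([
  [[0,0.003,0.035],[-0.006,0,-0.004],0.5],
  [[0,0.003,0.07],[-0.006,0,-0.004],0.4],
  [[0,0.003,0.095],[-0.006,0,-0.004],0.4],
  [[0,0.003,0.107],[-0.006,0,-0.004],0.4],
  [[0,0.003,0.107],[-0.006,0,-0.004],0.4],
])

```text
clock: 17.3
eef_pos: [340.6, 350.9, 39.2]
tcp_rot: [-3.136, 0.007, 1.527]
contact_force: [-0.3, -1.3, 1.5]
opening: 0.698
```

Call:
send_rows([
  [[0,0,0],[0,0,0],-1],
  [[0,0,0],[0,0,0],-1],
  [[0,0,0],[0,0,0],-1],
  [[0,0,0],[0,0,0],-1],
  [[0,0,0],[0,0,0],-1],
])

```text
clock: 17.72
eef_pos: [341.6, 351.5, 40.5]
tcp_rot: [-3.138, 0.005, 1.527]
contact_force: [2.5, -2.9, 7.9]
opening: 0.336
```

Call:
send_rows([
  [[0,0,-0.03],[0,0,0],-1],
  [[0,0,-0.07],[0,0,0],-1],
  [[0,0,-0.11],[0,0,0],-1],
  [[0,0,-0.15],[0,0,0],-1],
  [[0,0,-0.19],[0,0,0],-1],
])

```text
clock: 18.13
eef_pos: [341.8, 352.1, 233.0]
tcp_rot: [-3.139, 0.004, 1.527]
contact_force: [0.2, 1.0, -0.8]
opening: 0.338
```

```bash
python3 -c "
from h import *
rel(U(-45,115,275),1.517)
snap('wrist','w12')
"
```

```text
shift [-0.3542, 0.2195, -0.0411] turn [-0.0028, 0.0043, 0.0102] | at [341.8 352.1 233. ] [-3.139  0.004  1.527] t 18.13 F [ 0.2  1.  -0.8] q [ 0.8   0.17  1.93 -0.    1.05 -0.73] op 0.338
```

View pics/w12.png

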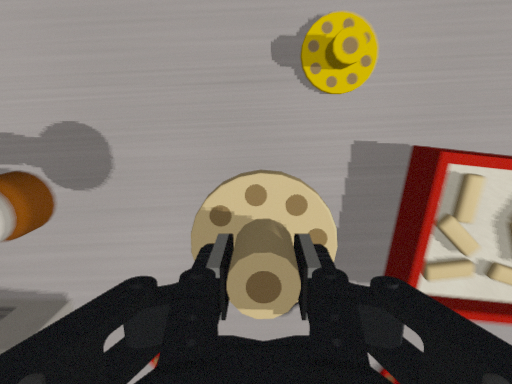

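Call:
send_rows([
  [[-0.03,0.02,-0.015],[0,0,0],-1],
  [[-0.065,0.04,-0.035],[0,0,0],-1],
  [[-0.1,0.062,-0.05],[0,0,0],-1],
  [[-0.135,0.084,-0.05],[0,0,0],-1],
  [[-0.17,0.105,-0.05],[0,0,0],-1],
])

```text
clock: 18.6
eef_pos: [440.2, 184.0, 292.1]
tcp_rot: [3.134, -0.005, 1.528]
contact_force: [0.9, 0.6, -0.5]
opening: 0.336
```

Call:
send_rows([
  [[-0.035,0.022,0],[0,0,0],-1],
  [[-0.07,0.044,0],[0,0,0],-1],
  [[-0.105,0.066,0],[0,0,0],-1],
  [[-0.14,0.088,0],[0,0,0],-1],
  [[-0.17,0.105,0],[0,0,0],-1],
])

```text
clock: 19.02
eef_pos: [538.9, 7.2, 292.4]
tcp_rot: [3.133, -0.005, 1.528]
contact_force: [0.2, 1.1, -0.3]
opening: 0.335
```

```bash
python3 -c "
from h import *
rel(U(-46,115,142),1.517)
snap('wrist','w13')
"
```

```text
shift [-0.0187, 0.0053, 0.1504] turn [0.009, -0.005, 0.0108] | at [538.9   7.2 292.4] [ 3.133 -0.005  1.528] t 19.02 F [ 0.2  1.1 -0.3] q [ 0.01  0.18  1.78  0.    1.18 -1.52] op 0.335
```

View pics/w13.png

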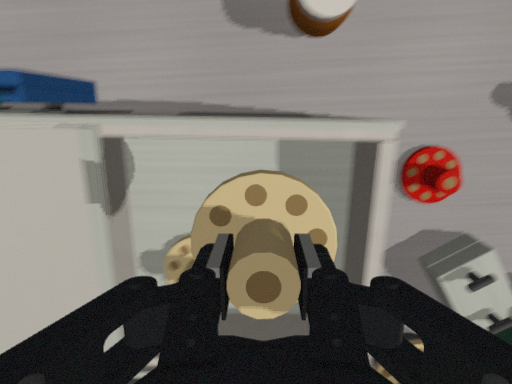

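Call:
send_rows([
  [[-0.019,0.005,0.01],[0.009,-0.005,0.01],-1],
  [[-0.019,0.005,0.045],[0.009,-0.005,0.01],-1],
  [[-0.019,0.005,0.08],[0.009,-0.005,0.01],-1],
  [[-0.019,0.005,0.11],[0.009,-0.005,0.01],-1],
  [[-0.019,0.005,0.13],[0.009,-0.005,0.01],-1],
])

```text
clock: 19.48
eef_pos: [545.3, -16.2, 159.8]
tcp_rot: [-3.141, 0.003, 1.516]
contact_force: [-1.2, -0.1, -1.5]
opening: 0.334
```

```bash
python3 -c "
from h import *
rel(U(-46,115,142),1.517)
snap('wrist','w14')
"
```

```text
shift [0.0051, -0.0008, 0.0178] turn [-0.0006, 0.0029, -0.0007] | at [545.3 -16.2 159.8] [-3.141e+00  3.000e-03  1.516e+00] t 19.48 F [-1.2 -0.1 -1.5] q [-0.03  0.34  1.89 -0.    0.91 -1.54] op 0.334
```

View pics/w14.png

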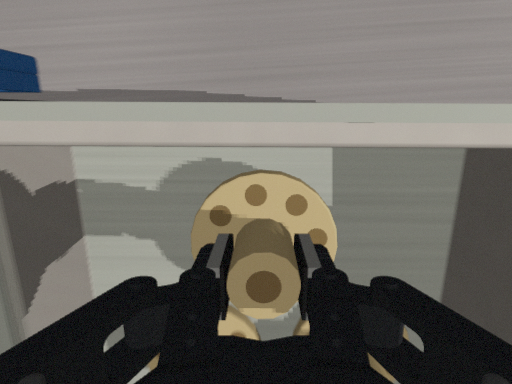

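Call:
send_rows([
  [[0.002,0,0.008],[0,0,0],-1],
  [[0.002,0,0.013],[0,0,0],-1],
  [[0.002,0,0.016],[0,0,0],-1],
  [[0.002,0,0.018],[0,0,0],-1],
  [[0.002,0,0.018],[0,0,0],-1],
])

```text
clock: 19.95
eef_pos: [544.5, -13.9, 140.5]
tcp_rot: [-3.139, 0.003, 1.517]
contact_force: [-1.5, 0.1, 0.9]
opening: 0.339
```

Call:
send_rows([
  [[0,0,0],[0,0,0],0],
  [[0,0,0],[0,0,0],0.1],
  [[0,0,0],[0,0,0],0.1],
  [[0,0,0],[0,0,0],0.1],
  [[0,0,-0.03],[0,0,0],0.1],
])

```text
clock: 20.37
eef_pos: [541.5, -13.8, 166.6]
tcp_rot: [-3.131, 0.003, 1.517]
contact_force: [-0.6, -0.3, -1.3]
opening: 0.55
```

Call:
send_rows([
  [[0,0,-0.04],[0,0,0],0.1],
  [[0,0,-0.08],[0,0,0],0.1],
  [[0,0,-0.12],[0,0,0],0.1],
  [[-0.03,0,-0.14],[0,0,0],0],
  [[-0.065,0,-0.14],[0,0,0],0],
])

```text
clock: 20.78
eef_pos: [542.2, -77.9, 312.6]
tcp_rot: [-3.14, 0.003, 1.52]
contact_force: [1.7, -1.0, 0.1]
opening: 0.499
```

```bash
python3 -c "
from h import *
rel([574,-232.4,290],1.517)
snap('wrist','w15');snap('scene','s2',1.5)
"
```

```text
shift [-0.1526, 0.0397, 0.0231] turn [-0.0016, 0.0034, 0.0029] | at [542.2 -77.9 312.6] [-3.14e+00  3.00e-03  1.52e+00] t 20.78 F [ 1.7 -1.   0.1] q [-0.14  0.18  1.73 -0.    1.23 -1.66] op 0.499
```

View pics/w15.png

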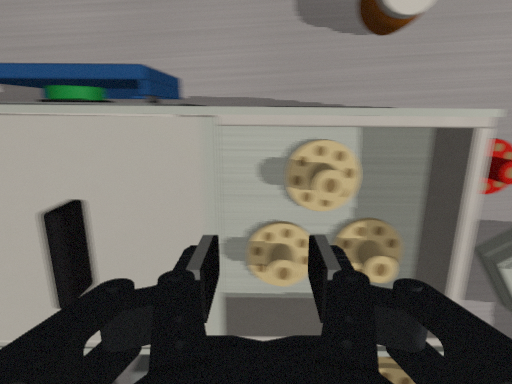

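View pics/s2.png

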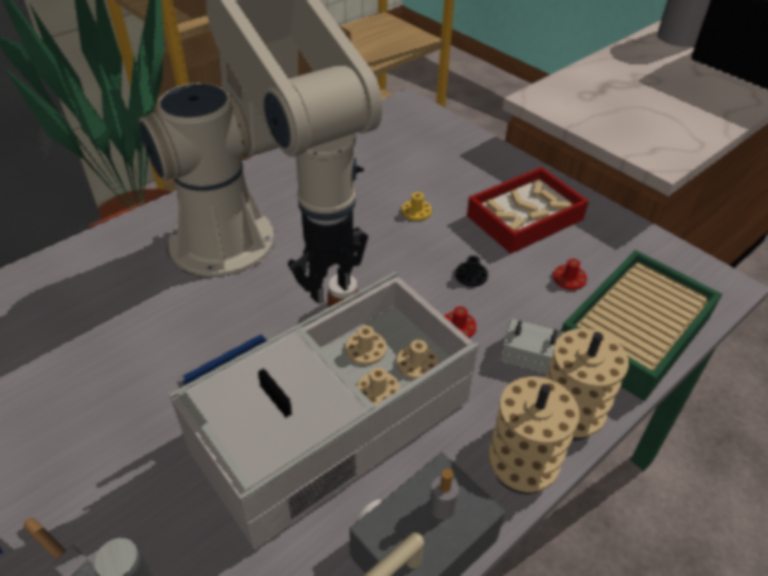

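Call:
send_rows([
  [[-0.035,0.009,0],[0,0,0],0],
  [[-0.07,0.018,0],[0,0,0],0],
  [[-0.105,0.027,0],[0,0,0],0],
  [[-0.14,0.036,0],[0,0,0],0],
  [[-0.153,0.04,0.01],[0,0,0],0],
])

```text
clock: 21.3
eef_pos: [572.5, -240.9, 300.2]
tcp_rot: [-3.137, 0.007, 1.513]
contact_force: [-0.3, 0.5, 0.6]
opening: 0.496
```

```bash
python3 -c "
from h import *
rel([574.5,-232.6,211],1.517)
"
```

```text
shift [0.009, 0.0019, 0.0892] turn [-0.0044, 0.0074, -0.0042] | at [ 572.5 -240.9  300.2] [-3.137  0.007  1.513] t 21.3 F [-0.3  0.5  0.6] q [-0.4   0.31  1.59 -0.01  1.25 -1.91] op 0.496
```

Call:
send_rows([
  [[0.008,0.002,0.02],[-0.004,0.006,0.003],0],
  [[0.008,0.002,0.05],[-0.004,0.006,0.003],0],
  [[0.008,0.002,0.075],[-0.004,0.006,0.003],0],
  [[0.008,0.002,0.089],[-0.004,0.006,0.003],0],
  [[0.008,0.002,0.089],[-0.004,0.006,0.003],0],
])

```text
clock: 21.72
eef_pos: [572.3, -232.1, 206.8]
tcp_rot: [-3.135, -0.001, 1.51]
contact_force: [-1.1, 0.6, -0.9]
opening: 0.502
```

Call:
send_rows([
  [[0,0,0],[0,0,0],-1],
  [[0,0,0],[0,0,0],-1],
  [[0,0,0],[0,0,0],-1],
  [[0,0,0],[0,0,0],-1],
  [[0,0,0],[0,0,0],-1],
])

```text
clock: 22.13
eef_pos: [572.5, -231.9, 207.5]
tcp_rot: [-3.135, -0.001, 1.51]
contact_force: [0.7, 1.4, -2.4]
opening: 0.16
```

```bash
python3 -c "
from h import *
rel([586.3,-13.5,211],1.517)
"
```

```text
shift [0.2189, 0.0004, -0.0033] turn [-0.0062, -0.0012, -0.0071] | at [ 572.5 -231.9  207.5] [-3.135e+00 -1.000e-03  1.510e+00] t 22.13 F [ 0.7  1.4 -2.4] q [-0.39  0.39  1.69 -0.    1.07 -1.9 ] op 0.16
```

Call:
send_rows([
  [[0.025,0,0],[0,0,0],-1],
  [[0.05,0,0],[0,0,0],-1],
  [[0.075,0,0],[0,0,0],-1],
  [[0.1,0,0],[0,0,0],-1],
  [[0.125,0,0],[0,0,0],-1],
])

```text
clock: 22.55
eef_pos: [580.0, -106.7, 207.5]
tcp_rot: [-3.136, -0.0, 1.51]
contact_force: [1.8, -2.2, -10.3]
opening: 0.155
```

```bash
python3 -c "
from h import *
rel([586.3,-13.5,208],1.517)
"
```

```text
shift [0.0934, 0.0006, -0.0005] turn [-0.006, -0.0002, -0.0073] | at [ 580.  -106.7  207.5] [-3.136 -0.     1.51 ] t 22.55 F [  1.8  -2.2 -10.3] q [-0.18  0.35  1.75 -0.    1.05 -1.69] op 0.155
```

Call:
send_rows([
  [[0.025,0,0],[0,0,0],-1],
  [[0.05,0,0],[0,0,0],-1],
  [[0.07,0,0],[0,0,0],-1],
  [[0.085,0,0],[0,0,0],-1],
  [[0.093,0,0],[0,0,0],-1],
])

```text
clock: 22.97
eef_pos: [585.4, -14.7, 207.5]
tcp_rot: [-3.136, 0.005, 1.512]
contact_force: [-2.6, -48.7, -5.6]
opening: 0.158
```

Call:
send_rows([
  [[0.001,0,0],[0,0,0],-1],
  [[0.002,0,0],[0,0,0],-1],
  [[0.003,0,0],[0,0,0],-1],
  [[0.003,0,0],[0,0,0],-1],
  [[0.003,0,0],[0,0,0],-1],
])

```text
clock: 23.38
eef_pos: [585.4, -14.9, 207.5]
tcp_rot: [-3.136, 0.009, 1.512]
contact_force: [-0.1, -16.1, -5.6]
opening: 0.159
```

Call:
send_rows([
  [[0,0,0],[0,0,0],-0.2],
  [[0,0,0],[0,0,0],-0.2],
  [[0,0,-0.03],[0,0,0],-0.2],
  [[0,0,-0.07],[0,0,0],-0.6],
  [[0,0,-0.11],[0,0,0],-1],
])

```text
clock: 23.8
eef_pos: [585.7, -13.7, 318.8]
tcp_rot: [-3.134, 0.009, 1.512]
contact_force: [0.9, 0.4, -0.4]
opening: 0.124
```

Call:
send_rows([
  [[-0.03,-0.04,0],[0,0,0],-1],
  [[-0.06,-0.08,0],[0,0,0],-1],
  [[-0.09,-0.12,0],[0,0,0],-1],
  [[-0.115,-0.16,0],[0,0,0],-1],
  [[-0.13,-0.2,0],[0,0,0],-1],
])

```text
clock: 24.22
eef_pos: [406.3, -120.5, 321.7]
tcp_rot: [-3.136, 0.009, 1.513]
contact_force: [-1.2, -1.2, 0.5]
opening: -0.001
```

```bash
python3 -c "
from h import *
rel()
snap('wrist','w16');snap('scene','s3',1.5)
print(cam('wrist')[2])
"
```

```text
shift [0.0, 0.0, 0.0] turn [0.0, 0.0, 0.0] | at [ 406.3 -120.5  321.7] [-3.136  0.009  1.513] t 24.22 F [-1.2 -1.2  0.5] q [-0.28 -0.04  1.95 -0.01  1.24 -1.79] op -0.001
[ 338.19276544 -114.26432798  444.30592203]
```

View pics/w16.png

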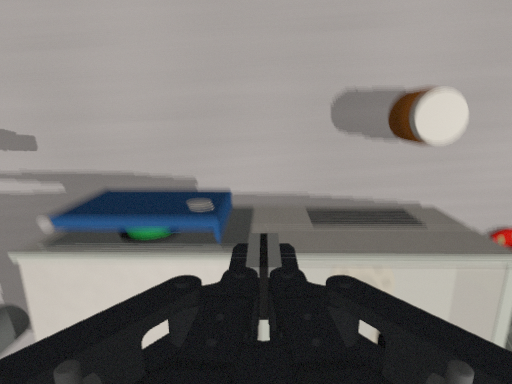

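View pics/s3.png

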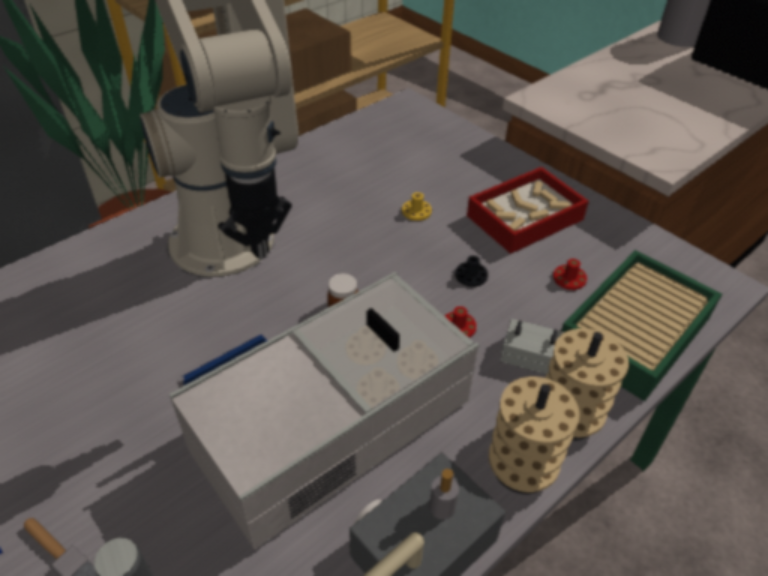

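```bash
python3 -c "
from h import *
P=cam('wrist')
n=R.from_euler('z',UY).apply([1,0,0])
def onpl(uv,xu):
  t,d=ray('wrist',uv,P); p0=U(xu,0,0); return Uinv(t+d*(n@(p0-t))/(n@d))
print('spot',onpl((201,206),-147))
for uv in ((233,192),(107,190)): print('bottom?',uv,onpl(uv,-147))
for uv in ((229,221),(68,221),(217,236),(60,226)): print('top',Uinv(onz('wrist',uv,164.5,P)))
for uv in ((148,237),): print('button',Uinv(onz('wrist',uv,140,P)))
"; python3 - <<'E'
import cv2
b=cv2.imread('pics/w16.png')[180:265,10:280]; cv2.imwrite('pics/w16z.png',cv2.resize(b,None,fx=2.9,fy=2.9,interpolation=cv2.INTER_CUBIC))
E
```

```text
spot [-147.          -73.00804776  102.40755169]
bottom? (233, 192) [-147.          -43.79512828   37.42273197]
bottom? (107, 190) [-147.         -217.918644     22.21629039]
top [-150.52933054  -34.40001678  164.5       ]
top [-151.17081805 -184.58723369  164.5       ]
top [-135.72910859  -46.19894885  164.5       ]
top [-146.27118936 -192.93349847  164.5       ]
button [-125.17245122 -121.17035259  140.        ]
```

View pics/w16z.png

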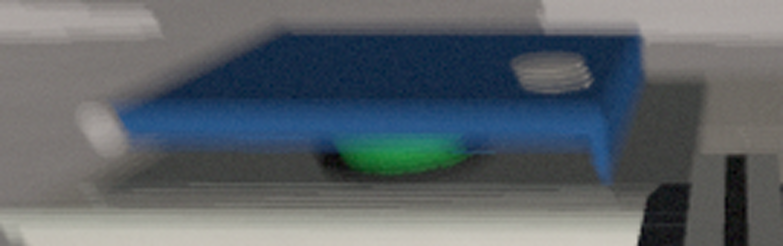

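```bash
python3 - <<'E'
from h import *
s=status.sense();print(s['qvel'].round(3)); 
crop('wrist','w17',10,170,290,270,2.8); crop('wrist','w17b',10,170,290,270,2.8); rel()
P=cam('wrist')
n=R.from_euler('z',UY).apply([1,0,0])
E
```

```text
[ 0.046  0.059 -0.08   0.027 -0.039  0.063]
shift [0.0, 0.0, 0.0] turn [0.0, 0.0, 0.0] | at [ 407.2 -120.   322.2] [-3.137  0.009  1.51 ] t 24.42 F [0.8 0.9 0.1] q [-0.28 -0.04  1.95 -0.01  1.24 -1.79] op 0.002
```

View pics/w17b.png

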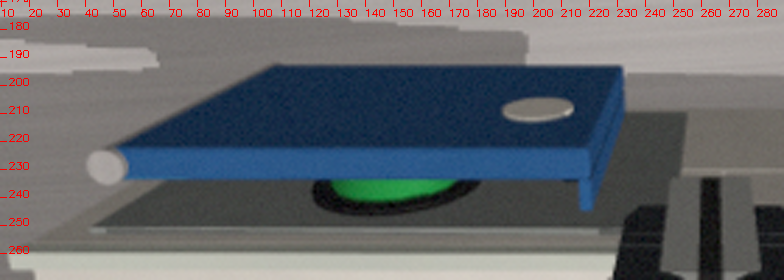

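```bash
python3 - <<'E'
from h import *
P=cam('wrist')
n=R.from_euler('z',UY).apply([1,0,0])
f=lambda x,y:(10+x/2.8-.5,170+y/2.8-.5)
def onpl(uv,xu):
  t,d=ray('wrist',uv,P); p0=U(xu,0,0); return Uinv(t+d*(n@(p0-t))/(n@d)).round(1)
for xu in (-147,-150): print('spot',onpl(f(538,109),xu),'bot',onpl(f(622,66),xu),onpl(f(277,66),xu))
for p in ((587,148),(587,180),(120,150),(130,180),(107,166)): print('top',Uinv(onz('wrist',f(*p),164.5,P)).round(1))
print('cabinet front rail',Uinv(onz('wrist',f(400,250),177,P)).round(1))
print('button', onpl(f(395,200),-115))
E
```

```text
spot [-147.   -65.8  128.8] bot [-147.   -41.5   64.4] [-147.  -195.5   61.5]
spot [-150.   -63.7  138.7] bot [-150.   -40.2   76.3] [-150.  -189.3   73.5]
top [-144.2  -42.6  164.5]
top [-132.9  -43.1  164.5]
top [-144.1 -199.   164.5]
top [-133.4 -197.5  164.5]
top [-138.5 -204.4  164.5]
cabinet front rail [-113.5 -103.6  177. ]
button [-115.  -118.8  138.4]
```

```bash
python3 - <<'E'
from h import *
T=R.from_euler('xyz',[np.pi,0,UY+np.pi/2])*R.from_rotvec([-.52,0,0])
rel(U(-206,-67,230),rpy=T.as_euler('xyz'))
E
```

```text
shift [-0.0653, -0.0276, 0.0929] turn [-0.5243, 0.0105, -0.0047] | at [ 407.2 -120.   322.2] [-3.137  0.009  1.51 ] t 24.42 F [0.8 0.9 0.1] q [-0.28 -0.04  1.95 -0.01  1.24 -1.79] op 0.002
```

Call:
send_rows([
  [[-0.015,-0.01,0.01],[-0.1,0,0],-1],
  [[-0.03,-0.02,0.03],[-0.2,0,0],-1],
  [[-0.045,-0.028,0.05],[-0.3,0.01,0],-1],
  [[-0.06,-0.028,0.07],[-0.4,0.01,0],-1],
  [[-0.065,-0.028,0.09],[-0.5,0.01,-0.005],-1],
])

```text
clock: 24.83
eef_pos: [376.5, -181.7, 239.6]
tcp_rot: [2.674, -0.003, 1.52]
contact_force: [2.0, 1.7, 0.1]
opening: 0.001
```

```bash
python3 - <<'E'
from h import *
T=R.from_euler('xyz',[np.pi,0,UY+np.pi/2])*R.from_rotvec([-.52,0,0])
rel(U(-206,-67,135),rpy=T.as_euler('xyz'))
print(Uinv(status.sense()['eef_pos']))
E
```

```text
shift [-0.0029, -0.0481, 0.0929] turn [-0.0521, -0.0034, 0.0009] | at [ 376.5 -181.7  239.6] [ 2.674 -0.003  1.52 ] t 24.83 F [2.  1.7 0.1] q [-0.65 -0.14  2.32  0.46  0.62 -2.5 ] op 0.001
[-204.95355446  -64.33827418  239.60646832]
```

```bash
cat >> h.py <<'E'
def TT(a,yaw=0): return (R.from_euler('xyz',[np.pi,0,UY+yaw])*R.from_rotvec([0,a,0])).as_euler('xyz')
def ustat():
    s=status.sense(); print('unit pos',Uinv(s['eef_pos']).round(1),'F_unit',R.from_euler('z',-UY).apply(s['contact_force']).round(1),'q',s['qpos'].round(2))
E
python3 - <<'E'
from h import *
rel(U(-206,-67,235),rpy=TT(.4))
E
```

```text
shift [-0.0027, -0.003, 0.0036] turn [0.0507, -0.0559, 1.5713] | at [ 376.5 -181.7  239.6] [ 2.674 -0.003  1.52 ] t 24.83 F [2.  1.7 0.1] q [-0.65 -0.14  2.32  0.46  0.62 -2.5 ] op 0.001
```

Call:
send_rows([
  [[0,0,0],[0.004,-0.004,0.12],-1],
  [[0,0,0],[0.008,-0.008,0.24],-1],
  [[0,0,0],[0.012,-0.012,0.36],-1],
  [[0,0,0],[0.016,-0.017,0.48],-1],
  [[0,0,0],[0.02,-0.021,0.6],-1],
])

```text
clock: 25.25
eef_pos: [377.9, -181.9, 240.1]
tcp_rot: [2.764, -0.238, 0.957]
contact_force: [-0.9, -0.3, 0.2]
opening: 0.0
```

```bash
python3 - <<'E'
from h import *
rel(U(-206,-67,235),rpy=TT(.4)); ustat()
E
```

```text
shift [-0.0046, -0.0022, 0.0036] turn [0.0307, -0.0352, 0.966] | at [ 377.9 -181.9  240.1] [ 2.764 -0.238  0.957] t 25.25 F [-0.9 -0.3  0.2] q [-0.62 -0.14  2.31  0.39  0.62 -1.81] op 0.0
unit pos [-203.5  -64.4  240.1] F_unit [-0.9 -0.4  0.2] q [-0.62 -0.14  2.31  0.39  0.62 -1.81]
```

Call:
send_rows([
  [[0,0,0],[0.004,-0.004,0.12],-1],
  [[0,0,0],[0.008,-0.008,0.24],-1],
  [[0,0,0],[0.012,-0.012,0.36],-1],
  [[0,0,0],[0.016,-0.017,0.48],-1],
  [[0,0,0],[0.02,-0.021,0.6],-1],
])

```text
clock: 25.67
eef_pos: [379.5, -181.9, 240.7]
tcp_rot: [2.98, -0.385, 0.338]
contact_force: [-0.4, 0.4, -0.2]
opening: 0.001
```

```bash
python3 - <<'E'
from h import *
rel(U(-206,-67,190),rpy=TT(.4)); ustat()
E
```

```text
shift [-0.0234, -0.0064, 0.0448] turn [0.0101, -0.0145, 0.3613] | at [ 379.5 -181.9  240.7] [ 2.98  -0.385  0.338] t 25.67 F [-0.4  0.4 -0.2] q [-0.61 -0.13  2.29  0.35  0.65 -1.16] op 0.001
unit pos [-202.   -64.4  240.7] F_unit [-0.5  0.4 -0.2] q [-0.61 -0.13  2.29  0.35  0.65 -1.16]
```

Call:
send_rows([
  [[-0.005,0,0.01],[0.004,-0.004,0.12],-1],
  [[-0.01,-0.003,0.02],[0.007,-0.01,0.24],-1],
  [[-0.02,-0.006,0.035],[0.01,-0.014,0.36],-1],
  [[-0.023,-0.006,0.045],[0.01,-0.014,0.36],-1],
  [[-0.023,-0.006,0.045],[0.01,-0.014,0.36],-1],
])

```text
clock: 26.08
eef_pos: [376.4, -184.1, 188.6]
tcp_rot: [-3.14, -0.399, -0.052]
contact_force: [-0.4, 0.4, 0.5]
opening: -0.002
```

```bash
python3 - <<'E'
from h import *
rel(U(-206,-67,135),rpy=TT(.4)); ustat()
E
```

```text
shift [-0.0218, 0.0003, 0.049] turn [-0.0018, 0.0013, 0.0012] | at [ 376.4 -184.1  188.6] [-3.14  -0.399 -0.052] t 26.08 F [-0.4  0.4  0.5] q [-0.62 -0.03  2.34  0.43  0.53 -0.91] op -0.002
unit pos [-204.9  -66.7  188.6] F_unit [-0.5  0.4  0.5] q [-0.62 -0.03  2.34  0.43  0.53 -0.91]
```

Call:
send_rows([
  [[-0.007,0,0.015],[0,0,0],-1],
  [[-0.014,0,0.03],[0,0,0],-1],
  [[-0.02,0,0.045],[0,0,0],-1],
  [[-0.021,0,0.048],[0,0,0],-1],
  [[-0.021,0,0.048],[0,0,0],-1],
])

```text
clock: 26.5
eef_pos: [376.3, -183.8, 136.0]
tcp_rot: [-3.139, -0.398, -0.051]
contact_force: [-0.6, -0.4, -0.2]
opening: 0.0
```

```bash
python3 - <<'E'
from h import *
rel(U(-168,-67,137),rpy=TT(.4)); ustat(); snap('wrist','w18')
E
```

```text
shift [0.0346, 0.0007, 0.0134] turn [-0.0031, 0.0022, 0.0018] | at [ 376.3 -183.8  136. ] [-3.139 -0.398 -0.051] t 26.5 F [-0.6 -0.4 -0.2] q [-0.62  0.1   2.39  0.61  0.38 -1.11] op 0.0
unit pos [-205.1  -66.4  136. ] F_unit [-0.5 -0.5 -0.2] q [-0.62  0.1   2.39  0.61  0.38 -1.11]
```

View pics/w18.png

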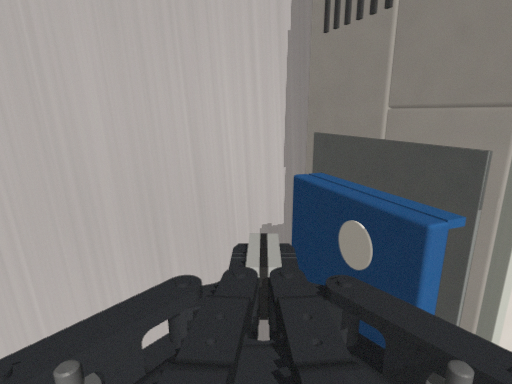

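Call:
send_rows([
  [[0.009,0,0.004],[0,0,0],-1],
  [[0.018,0,0.008],[0,0,0],-1],
  [[0.025,0,0.011],[0,0,0],-1],
  [[0.03,0,0.0127],[0,0,0],-1],
  [[0.034,0,0.0144],[0,0,0],-1],
])

```text
clock: 26.97
eef_pos: [414.5, -186.1, 137.5]
tcp_rot: [-3.141, -0.4, -0.05]
contact_force: [0.1, 0.6, -0.0]
opening: 0.003
```

```bash
python3 - <<'E'
from h import *
rel(); ustat()
E
```

```text
shift [0.0, 0.0, 0.0] turn [0.0, 0.0, 0.0] | at [ 414.5 -186.1  137.5] [-3.141 -0.4   -0.05 ] t 26.97 F [ 0.1  0.6 -0. ] q [-0.56  0.14  2.33  0.56  0.37 -1.  ] op 0.003
unit pos [-166.8  -66.7  137.5] F_unit [ 0.1  0.6 -0. ] q [-0.56  0.14  2.33  0.56  0.37 -1.  ]
```

Not touching yet; creep.

Call:
send_rows([
  [[0.001,0,0.0004],[0,0,0],-1],
  [[0.002,0,0.0008],[0,0,0],-1],
  [[0.003,0,0.0012],[0,0,0],-1],
  [[0.004,0,0.0016],[0,0,0],-1],
  [[0.005,0,0.002],[0,0,0],-1],
])

```text
clock: 27.38
eef_pos: [419.4, -186.2, 137.4]
tcp_rot: [-3.14, -0.399, -0.051]
contact_force: [-3.0, 0.9, 1.8]
opening: 0.002
```

Call:
send_rows([
  [[0.001,0,0.0004],[0,0,0],-1],
  [[0.002,0,0.0008],[0,0,0],-1],
  [[0.003,0,0.0012],[0,0,0],-1],
  [[0.004,0,0.0016],[0,0,0],-1],
  [[0.005,0,0.002],[0,0,0],-1],
])

```text
clock: 27.8
eef_pos: [423.3, -186.0, 136.9]
tcp_rot: [-3.139, -0.397, -0.051]
contact_force: [-14.2, -1.8, 8.8]
opening: -0.004
```

Call:
send_rows([
  [[0.001,0,0.0004],[0,0,0],-1],
  [[0.002,0,0.0008],[0,0,0],-1],
  [[0.003,0,0.0012],[0,0,0],-1],
  [[0.004,0,0.0016],[0,0,0],-1],
  [[0.004,0,0.0016],[0,0,0],-1],
])

```text
clock: 28.22
eef_pos: [426.5, -185.8, 136.4]
tcp_rot: [-3.139, -0.396, -0.051]
contact_force: [-7.4, -0.9, 4.1]
opening: 0.002
```

```bash
python3 - <<'E'
from h import *
rel(); ustat(); snap('wrist','w19')
E
```

```text
shift [0.0, 0.0, 0.0] turn [0.0, 0.0, 0.0] | at [ 426.5 -185.8  136.4] [-3.139 -0.396 -0.051] t 28.22 F [-7.4 -0.9  4.1] q [-0.54  0.16  2.31  0.53  0.37 -0.96] op 0.002
unit pos [-154.8  -65.8  136.4] F_unit [-7.3 -1.3  4.1] q [-0.54  0.16  2.31  0.53  0.37 -0.96]
```

View pics/w19.png

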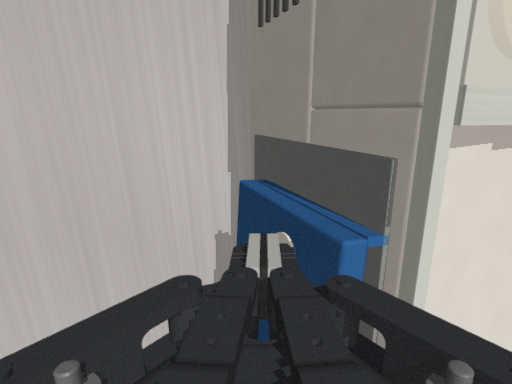

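Call:
send_rows([
  [[0.001,0,0.0004],[0,0,0],-1],
  [[0.002,0,0.0008],[0,0,0],-1],
  [[0.003,0,0.0012],[0,0,0],-1],
  [[0.003,0,0.0012],[0,0,0],-1],
  [[0.003,0,0.0012],[0,0,0],-1],
])

```text
clock: 28.68
eef_pos: [428.7, -185.6, 135.9]
tcp_rot: [-3.138, -0.394, -0.051]
contact_force: [-9.7, -1.1, 5.6]
opening: 0.001
```

Call:
send_rows([
  [[0.001,0,0.0004],[0,0,0],-1],
  [[0.002,0,0.0008],[0,0,0],-1],
  [[0.002,0,0.0008],[0,0,0],-1],
  [[0.002,0,0.0008],[0,0,0],-1],
  [[0.002,0,0.0008],[0,0,0],-1],
])

```text
clock: 29.1
eef_pos: [429.0, -185.1, 135.3]
tcp_rot: [-3.137, -0.391, -0.051]
contact_force: [-15.5, -2.1, 10.8]
opening: 0.0
```

At the stop. Retract quickly.

Call:
send_rows([
  [[-0.035,0,-0.015],[0,0,0],-1],
  [[-0.07,0,-0.03],[0,0,0],-1],
  [[-0.08,0,-0.07],[0,0,0],-1],
  [[-0.08,0,-0.11],[0,0,0],-1],
  [[-0.08,0,-0.14],[0,0,0],-1],
])

```text
clock: 29.52
eef_pos: [299.8, -179.1, 235.5]
tcp_rot: [-3.137, -0.39, -0.053]
contact_force: [1.8, -1.2, 1.3]
opening: 0.002
```

```bash
python3 - <<'E'
from h import *
rel(); ustat(); snap('top','t4',1.5)
E
```

```text
shift [0.0, 0.0, 0.0] turn [0.0, 0.0, 0.0] | at [ 299.8 -179.1  235.5] [-3.137 -0.39  -0.053] t 29.52 F [ 1.8 -1.2  1.3] q [-0.78 -0.25  2.38  0.38  0.75 -0.98] op 0.002
unit pos [-281.7  -65.8  235.5] F_unit [ 1.8 -1.1  1.3] q [-0.78 -0.25  2.38  0.38  0.75 -0.98]
```

View pics/t4.png

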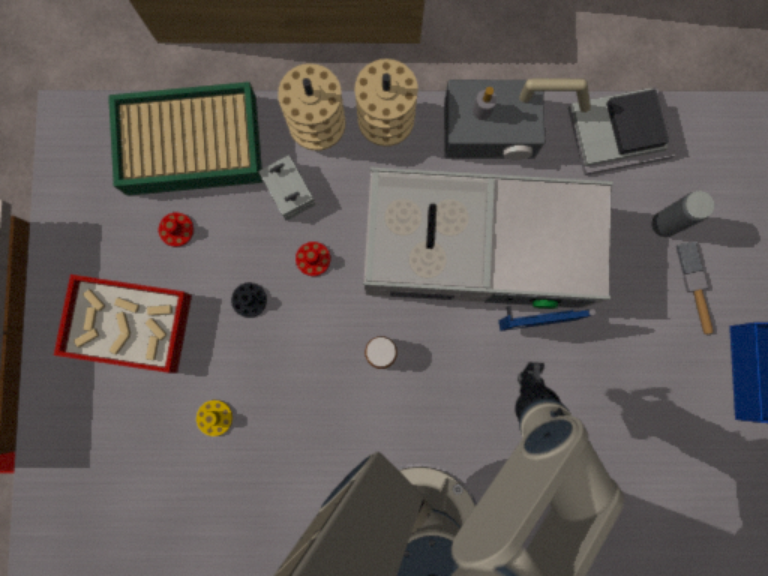

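Call:
send_rows([
  [[0,0,0],[0,0,0],-1],
  [[0,0,0],[0,0,0],-1],
  [[0,0,0],[0,0,0],-1],
  [[0,0,0],[0,0,0],-1],
  [[0,0,0],[0,0,0],-1],
])

```text
clock: 29.98
eef_pos: [300.9, -179.9, 239.0]
tcp_rot: [-3.14, -0.394, -0.05]
contact_force: [0.6, 0.2, 0.8]
opening: 0.003
```

Call:
send_rows([
  [[0,0,0],[0,0,0],-1],
  [[0,0,0],[0,0,0],-1],
  [[0,0,0],[0,0,0],-1],
  [[0,0,0],[0,0,0],-1],
  [[0,0,0],[0,0,0],-1],
])

```text
clock: 30.4
eef_pos: [300.9, -179.9, 238.9]
tcp_rot: [-3.14, -0.394, -0.05]
contact_force: [-0.2, -0.9, 0.0]
opening: 0.002
```

Call:
send_rows([
  [[0,0,0],[0,0,0],-1],
  [[0,0,0],[0,0,0],-1],
  [[0,0,0],[0,0,0],-1],
  [[0,0,0],[0,0,0],-1],
  [[0,0,0],[0,0,0],-1],
])

```text
clock: 30.82
eef_pos: [300.9, -179.9, 239.0]
tcp_rot: [-3.14, -0.394, -0.05]
contact_force: [-0.8, 0.1, 0.5]
opening: -0.002
```

Call:
send_rows([
  [[0,0,0],[0,0,0],-1],
  [[0,0,0],[0,0,0],-1],
  [[0,0,0],[0,0,0],-1],
  [[0,0,0],[0,0,0],-1],
  [[0,0,0],[0,0,0],-1],
])

```text
clock: 31.23
eef_pos: [301.0, -180.0, 239.0]
tcp_rot: [-3.14, -0.394, -0.05]
contact_force: [-0.2, -0.3, -0.4]
opening: 0.001
```

```bash
python3 - <<'E'
from h import *
rel(U(-195,-112,200),rpy=TT(.4)); ustat(); crop('top','t5',310,150,450,260,5)
rel(U(-195,-112,137),rpy=TT(.4))
snap('wrist','w20')
E
```

```text
shift [0.0639, 0.0458, 0.0687] turn [-0.0026, 0.0063, 0.0027] | at [ 301. -180.  239.] [-3.14  -0.394 -0.05 ] t 31.23 F [-0.2 -0.3 -0.4] q [-0.78 -0.25  2.37  0.38  0.76 -0.98] op 0.001
unit pos [-280.5  -66.6  239. ] F_unit [-0.2 -0.4 -0.4] q [-0.78 -0.25  2.37  0.38  0.76 -0.98]
shift [0.0398, 0.0459, 0.1268] turn [-0.0026, 0.0063, 0.0028] | at [ 300.9 -179.9  238.9] [-3.14  -0.394 -0.05 ] t 31.28 F [ 0.6  0.8 -0.3] q [-0.78 -0.25  2.37  0.38  0.76 -0.98] op -0.0
```

View pics/t5.png

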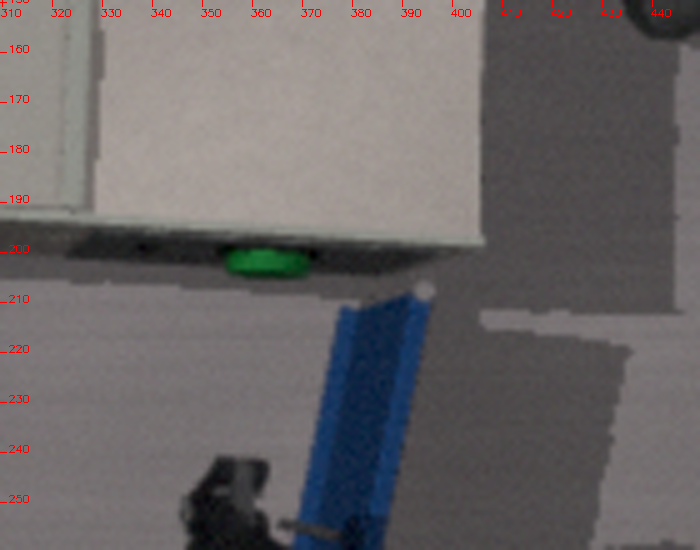

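View pics/w20.png

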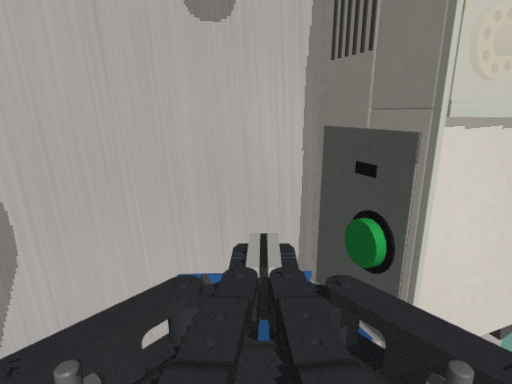

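```bash
python3 - <<'E'
from h import *
n=R.from_euler('z',UY).apply([1,0,0]); 
for xu in (-126,-129):
  t,d=ray('wrist',(364,244)); p0=U(xu,0,0); print(Uinv(t+d*(n@(p0-t))/(n@d)).round(1), Uinv(onz('top',(363.1,204),122)).round(1))
E
```

```text
[-126.  -124.1  124.1] [-129.7 -124.5  122. ]
[-129.  -122.3  127.5] [-129.7 -124.5  122. ]
```

Call:
send_rows([
  [[0.013,0.012,0.012],[0,0,0],-1],
  [[0.026,0.024,0.026],[0,0.005,0],-1],
  [[0.038,0.036,0.04],[0,0.006,0],-1],
  [[0.05,0.045,0.055],[0,0.006,0],-1],
  [[0.06,0.046,0.068],[0,0.006,0],-1],
])

```text
clock: 31.75
eef_pos: [381.4, -231.5, 198.8]
tcp_rot: [-3.141, -0.4, -0.051]
contact_force: [-0.5, -1.1, 0.3]
opening: -0.0
```

```bash
python3 - <<'E'
from h import *
rel(U(-178,-115,136),rpy=TT(.4)); ustat()
E
```

```text
shift [-0.0066, 0.0013, 0.0654] turn [-0.0014, -0.0003, 0.0022] | at [ 381.4 -231.5  198.8] [-3.141 -0.4   -0.051] t 31.75 F [-0.5 -1.1  0.3] q [-0.72  0.01  2.27  0.46  0.59 -1.02] op -0.0
unit pos [-197.4 -113.8  198.8] F_unit [-0.5 -1.1  0.3] q [-0.72  0.01  2.27  0.46  0.59 -1.02]
```

Call:
send_rows([
  [[-0.007,0.002,0.017],[0,0,0],-1],
  [[-0.014,0.004,0.034],[0,0,0],-1],
  [[-0.02,0.006,0.05],[0,0,0],-1],
  [[-0.013,0.006,0.06],[0,0,0],-1],
  [[-0.006,0.006,0.066],[0,0,0],-1],
])

```text
clock: 32.17
eef_pos: [400.9, -238.2, 134.2]
tcp_rot: [-3.139, -0.398, -0.052]
contact_force: [-0.3, -0.3, -0.4]
opening: -0.005
```

```bash
python3 - <<'E'
from h import *
rel(U(-155,-119,137),rpy=TT(.4)); ustat(); snap('wrist','w21')
E
```

```text
shift [0.0219, -0.0004, 0.0061] turn [-0.0026, 0.0018, 0.0007] | at [ 400.9 -238.2  134.2] [-3.139 -0.398 -0.052] t 32.17 F [-0.3 -0.3 -0.4] q [-0.7   0.18  2.29  0.62  0.42 -1.19] op -0.005
unit pos [-177.6 -119.4  134.2] F_unit [-0.3 -0.3 -0.4] q [-0.7   0.18  2.29  0.62  0.42 -1.19]
```

View pics/w21.png

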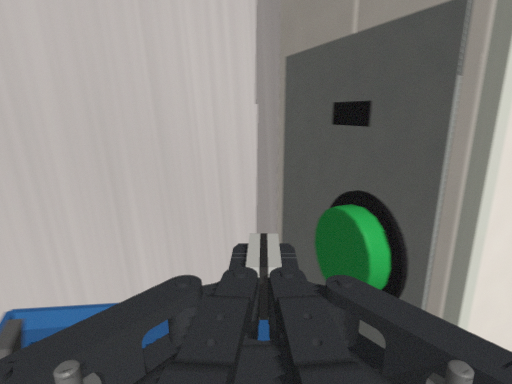

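Aligned with the button. Advance.

Call:
send_rows([
  [[0.007,0,0.002],[0,0,0],-1],
  [[0.014,0,0.004],[0,0,0],-1],
  [[0.02,0,0.006],[0,0,0],-1],
  [[0.025,0,0.008],[0,0,0],-1],
  [[0.029,0,0.01],[0,0,0],-1],
])

```text
clock: 32.63
eef_pos: [434.0, -240.6, 137.5]
tcp_rot: [-3.141, -0.401, -0.051]
contact_force: [-3.7, -0.2, 1.8]
opening: 0.003
```

```bash
python3 - <<'E'
from h import *
ustat()
E
```

```text
unit pos [-144.4 -120.1  137.5] F_unit [-3.7 -0.4  1.8] q [-0.65  0.21  2.24  0.57  0.42 -1.1 ]
```

Call:
send_rows([
  [[0.0015,0,0.0006],[0,0,0],-1],
  [[0.003,0,0.0012],[0,0,0],-1],
  [[0.0045,0,0.0018],[0,0,0],-1],
  [[0.006,0,0.0025],[0,0,0],-1],
  [[0.007,0,0.003],[0,0,0],-1],
])

```text
clock: 33.05
eef_pos: [439.1, -240.5, 137.1]
tcp_rot: [-3.141, -0.398, -0.051]
contact_force: [-40.4, -6.0, 32.4]
opening: 0.003
```

```bash
python3 - <<'E'
from h import *
ustat()
E
```

```text
unit pos [-139.3 -119.7  137.1] F_unit [-40.1  -8.1  32.4] q [-0.64  0.21  2.23  0.56  0.42 -1.08]
```

```bash
python3 - <<'E'
from h import *
snap('wrist','w22'); ustat()
E
```

```text
unit pos [-139.7 -119.5  136.9] F_unit [-29.   -4.7  15. ] q [-0.64  0.21  2.23  0.56  0.42 -1.08]
```

View pics/w22.png

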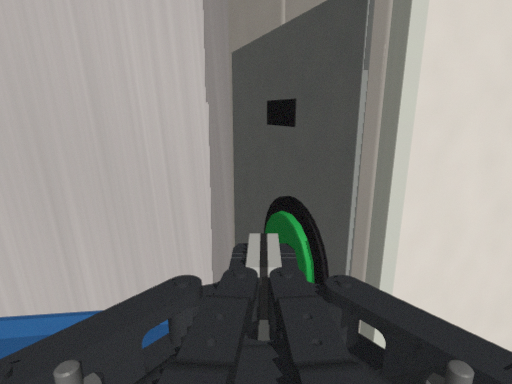

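Call:
send_rows([
  [[-0.02,0,-0.008],[0,0,0],-1],
  [[-0.05,0,-0.03],[0,0,0],-1],
  [[-0.05,0,-0.065],[0,0,0],-1],
  [[-0.05,0,-0.1],[0,0,0],-1],
  [[-0.05,0,-0.13],[0,0,0],-1],
])

```text
clock: 33.52
eef_pos: [341.1, -235.4, 238.8]
tcp_rot: [-3.141, -0.396, -0.052]
contact_force: [1.0, -0.1, 0.3]
opening: -0.002
```

```bash
python3 - <<'E'
from h import *
ustat(); rel(U(-275,-262,245),rpy=TT(.4)); snap('wrist','w23')
E
```

```text
unit pos [-237.4 -119.8  238.8] F_unit [ 1.  -0.   0.3] q [-0.82 -0.11  2.27  0.41  0.73 -1.04]
shift [-0.0324, 0.1421, -0.0205] turn [-0.0014, 0.0036, 0.0014] | at [ 341.1 -235.4  238.8] [-3.141 -0.396 -0.052] t 33.52 F [ 1.  -0.1  0.3] q [-0.82 -0.11  2.27  0.41  0.73 -1.04] op -0.002
```

View pics/w23.png

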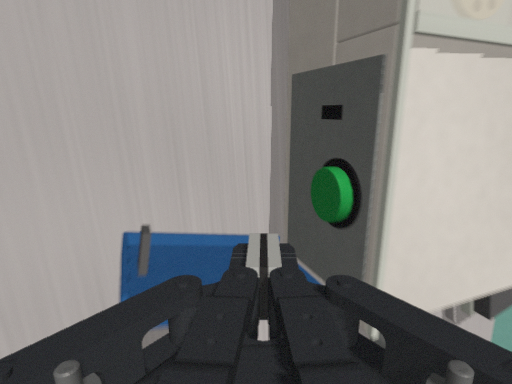

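Button sprung back out, door still open. Go over and to the outer side of the door.

Call:
send_rows([
  [[-0.006,0.03,-0.004],[0,0,0],-1],
  [[-0.013,0.06,-0.008],[0,0,0],-1],
  [[-0.02,0.09,-0.012],[0,0,0],-1],
  [[-0.026,0.12,-0.016],[0,0,0],-1],
  [[-0.032,0.142,-0.02],[0,0,0],-1],
])

```text
clock: 33.98
eef_pos: [297.0, -379.2, 250.3]
tcp_rot: [3.136, -0.402, -0.05]
contact_force: [0.6, 0.0, -0.7]
opening: -0.001
```

```bash
python3 - <<'E'
from h import *
ustat(); rel(U(-275,-262,145),rpy=TT(.4)); snap('wrist','w24')
E
```

```text
unit pos [-273.8 -265.8  250.3] F_unit [ 0.6  0.  -0.7] q [-1.14  0.04  2.1   0.47  0.86 -1.38]
shift [-0.0423, -0.0043, 0.0964] turn [0.0043, -0.0025, 0.0031] | at [ 297.  -379.2  250.3] [ 3.136 -0.402 -0.05 ] t 33.98 F [ 0.6  0.  -0.7] q [-1.14  0.04  2.1   0.47  0.86 -1.38] op -0.001
```

View pics/w24.png

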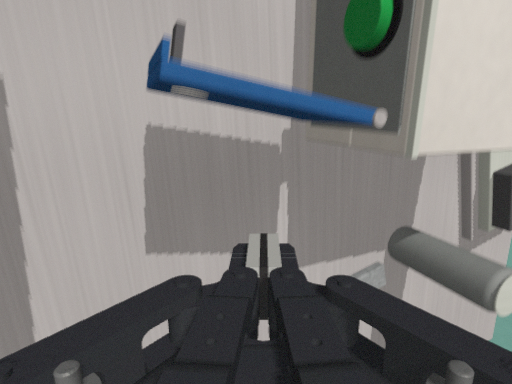

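Call:
send_rows([
  [[-0.012,0,0.027],[0,0,0],-1],
  [[-0.024,0,0.054],[0,0,0],-1],
  [[-0.034,0,0.078],[0,0,0],-1],
  [[-0.04,0,0.092],[0,0,0],-1],
  [[-0.042,0,0.096],[0,0,0],-1],
])

```text
clock: 34.45
eef_pos: [294.9, -381.8, 143.4]
tcp_rot: [3.137, -0.401, -0.051]
contact_force: [-0.2, -0.0, 0.1]
opening: 0.001
```

```bash
cat >> h.py <<'E'
HX,HY=-139.5,-202
def arc(th,rho=135,off=18,z=145):
    x=HX-rho*np.sin(th)-off*np.cos(th); y=HY+rho*np.cos(th)-off*np.sin(th); return U(x,y,z)
def arcs(ths,**k):
    s=status.sense(); M=R.from_euler('xyz',s['tcp_rot']); T=R.from_euler('xyz',TT(.4)); print('turn',(M.inv()*T).as_rotvec().round(3))
    for t in ths: print(t,(M.inv().apply(arc(t,**k)-s['eef_pos'])/1000).round(4).tolist())
E
python3 - <<'E'
from h import *
ustat(); arcs([1.5,1.4,1.3,1.2,1.1,1.0])
E
```

```text
unit pos [-275.8 -268.5  143.4] F_unit [-0.2 -0.   0.1] q [-1.15  0.23  2.19  0.63  0.63 -1.59]
turn [ 0.004 -0.001  0.002]
1.5 [0.0011, -0.0581, -0.0015]
1.4 [0.0009, -0.0717, -0.0017]
1.3 [0.0021, -0.0853, -0.0013]
1.2 [0.0044, -0.0986, -0.0003]
1.1 [0.008, -0.1117, 0.0011]
1.0 [0.0128, -0.1243, 0.0031]
```

Call:
send_rows([
  [[0.001,-0.02,-0.001],[0,0,0],-1],
  [[0.001,-0.04,-0.001],[0,0,0],-1],
  [[0.001,-0.06,-0.002],[0,0,0],-1],
  [[0.001,-0.07,-0.002],[0,0,0],-1],
  [[0.002,-0.08,-0.001],[0,0,0],-1],
])

```text
clock: 34.87
eef_pos: [300.9, -302.2, 145.5]
tcp_rot: [3.134, -0.402, -0.05]
contact_force: [-1.9, -2.6, -0.3]
opening: -0.001
```

```bash
python3 - <<'E'
from h import *
ustat(); arcs([1.3,1.2,1.1,1.0,.9,.8,.7])
E
```

```text
unit pos [-274.  -188.6  145.5] F_unit [-1.8 -2.7 -0.3] q [-1.04  0.12  2.32  0.65  0.56 -1.52]
turn [ 0.006 -0.002  0.003]
1.3 [-0.0006, -0.0054, 0.0003]
1.2 [0.0018, -0.0188, 0.0012]
1.1 [0.0054, -0.0318, 0.0027]
1.0 [0.0102, -0.0444, 0.0046]
0.9 [0.0161, -0.0565, 0.007]
0.8 [0.0231, -0.0678, 0.0099]
0.7 [0.0311, -0.0783, 0.0132]
```

Call:
send_rows([
  [[0.002,-0.019,0.001],[0,0,0],-1],
  [[0.005,-0.032,0.003],[0,0,0],-1],
  [[0.01,-0.044,0.005],[0,0,0],-1],
  [[0.016,-0.056,0.007],[0,0,0],-1],
  [[0.023,-0.068,0.01],[0,0,0],-1],
])

```text
clock: 35.28
eef_pos: [330.9, -237.0, 146.0]
tcp_rot: [3.13, -0.404, -0.05]
contact_force: [-1.1, -4.0, 0.1]
opening: 0.001
```

```bash
python3 - <<'E'
from h import *
ustat(); arcs([.7,.6,.5,.4,.3,.2]); snap('wrist','w25')
E
```

```text
unit pos [-247.6 -121.9  146. ] F_unit [-0.9 -4.1  0.1] q [-0.84  0.07  2.39  0.64  0.47 -1.34]
turn [ 0.01  -0.004  0.003]
0.7 [0.0064, -0.0116, 0.0037]
0.6 [0.0153, -0.0212, 0.0074]
0.5 [0.025, -0.0298, 0.0114]
0.4 [0.0355, -0.0373, 0.0158]
0.3 [0.0466, -0.0437, 0.0205]
0.2 [0.0582, -0.0488, 0.0254]
```

View pics/w25.png

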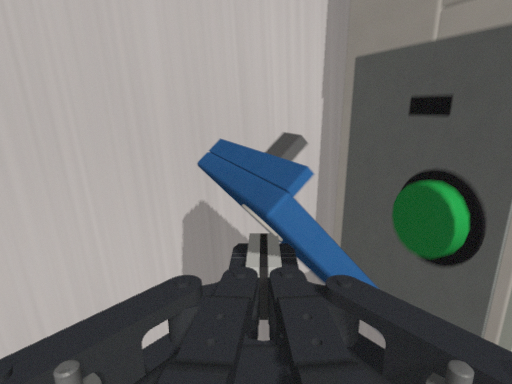

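Call:
send_rows([
  [[0.006,-0.012,0.004],[0.005,0,0],-1],
  [[0.015,-0.021,0.007],[0.01,0,0],-1],
  [[0.025,-0.03,0.011],[0.01,0,0],-1],
  [[0.035,-0.037,0.016],[0.01,0,0],-1],
  [[0.046,-0.044,0.02],[0.01,0,0],-1],
])

```text
clock: 35.75
eef_pos: [384.6, -194.5, 145.5]
tcp_rot: [3.141, -0.404, -0.05]
contact_force: [-3.3, -3.8, -0.1]
opening: -0.004
```

```bash
python3 - <<'E'
from h import *
ustat(); arcs([.2,.15,.1,.05,0,-.01,-.02]); snap('wrist','w26')
E
```

```text
unit pos [-196.2  -76.6  145.5] F_unit [-3.1 -4.  -0.1] q [-0.63  0.09  2.36  0.58  0.4  -1.09]
turn [-0.001 -0.004  0.003]
0.2 [0.0111, -0.0034, 0.0053]
0.15 [0.0171, -0.0054, 0.0078]
0.1 [0.0231, -0.0071, 0.0104]
0.05 [0.0292, -0.0085, 0.013]
0 [0.0354, -0.0095, 0.0157]
-0.01 [0.0367, -0.0097, 0.0162]
-0.02 [0.0379, -0.0099, 0.0167]
```

View pics/w26.png

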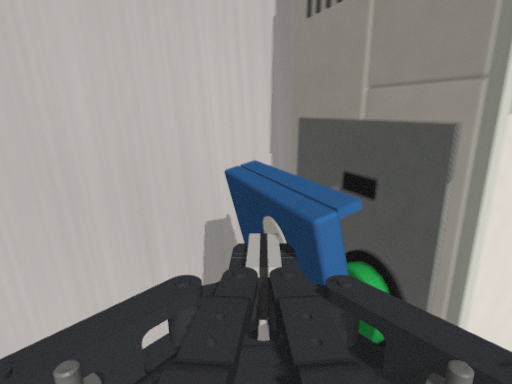

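Call:
send_rows([
  [[0.008,-0.004,0.0034],[0,0,0],-1],
  [[0.015,-0.007,0.0064],[0,0,0],-1],
  [[0.021,-0.009,0.009],[0,0,0],-1],
  [[0.026,-0.009,0.011],[0,0,0],-1],
  [[0.028,-0.009,0.012],[0,0,0],-1],
])

```text
clock: 36.22
eef_pos: [417.1, -186.5, 145.7]
tcp_rot: [-3.14, -0.404, -0.05]
contact_force: [-2.6, -0.8, 1.9]
opening: -0.003
```

```bash
python3 - <<'E'
from h import *
ustat()
E
```

```text
unit pos [-164.2  -66.9  145.7] F_unit [-2.6 -1.   1.9] q [-0.56  0.13  2.32  0.53  0.39 -0.98]
```

Call:
send_rows([
  [[0.0005,0,0.0002],[0,0,0],-1],
  [[0.001,0,0.0004],[0,0,0],-1],
  [[0.0015,0,0.0006],[0,0,0],-1],
  [[0.002,0,0.0008],[0,0,0],-1],
  [[0.002,0,0.0008],[0,0,0],-1],
])

```text
clock: 36.63
eef_pos: [419.1, -186.5, 145.7]
tcp_rot: [-3.14, -0.404, -0.051]
contact_force: [-2.5, 1.0, 1.7]
opening: 0.002
```

```bash
python3 - <<'E'
from h import *
ustat()
E
```

```text
unit pos [-162.2  -66.9  145.7] F_unit [-2.5  0.9  1.7] q [-0.56  0.13  2.32  0.53  0.39 -0.97]
```

Call:
send_rows([
  [[0.0005,0,0.0002],[0,0,0],-1],
  [[0.001,0,0.0004],[0,0,0],-1],
  [[0.0015,0,0.0006],[0,0,0],-1],
  [[0.0015,0,0.0006],[0,0,0],-1],
  [[0.0015,0,0.0006],[0,0,0],-1],
])

```text
clock: 37.05
eef_pos: [420.7, -186.6, 145.7]
tcp_rot: [-3.14, -0.404, -0.051]
contact_force: [-2.6, 1.3, 0.7]
opening: 0.0
```

```bash
python3 - <<'E'
from h import *
ustat()
E
```

```text
unit pos [-160.6  -66.8  145.7] F_unit [-2.7  1.1  0.7] q [-0.55  0.13  2.32  0.53  0.39 -0.97]
```

Call:
send_rows([
  [[-0.001,0,-0.0004],[0,0,0],-1],
  [[-0.003,0,-0.0012],[0,0,0],-1],
  [[-0.005,0,-0.002],[0,0,0],-1],
  [[-0.009,0,-0.004],[0,0,0],-1],
  [[-0.013,0,-0.0055],[0,0,0],-1],
])

```text
clock: 37.47
eef_pos: [406.5, -186.1, 145.8]
tcp_rot: [-3.141, -0.405, -0.05]
contact_force: [0.7, 0.3, 0.7]
opening: 0.003
```

```bash
python3 - <<'E'
from h import *
ustat(); snap('wrist','w27')
E
```

```text
unit pos [-174.8  -67.1  145.8] F_unit [0.6 0.3 0.7] q [-0.58  0.11  2.34  0.55  0.39 -1.  ]
```

View pics/w27.png

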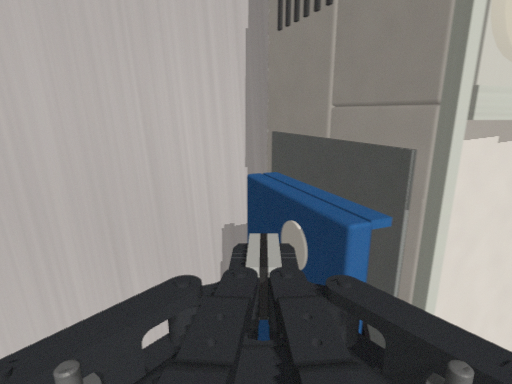

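Call:
send_rows([
  [[-0.02,0,-0.01],[0,0,0],-1],
  [[-0.05,0,-0.02],[0,0,0],-1],
  [[-0.08,0,-0.05],[0,0,0],-1],
  [[-0.1,0,-0.09],[0,0,0],-1],
  [[-0.1,0,-0.13],[0,0,0],-1],
])

```text
clock: 37.93
eef_pos: [259.1, -175.8, 221.9]
tcp_rot: [-3.135, -0.397, -0.053]
contact_force: [2.3, -1.3, 0.2]
opening: -0.002
```

Call:
send_rows([
  [[0,0,0],[0,0,0],-1],
  [[0,0,0],[0,0,0],-1],
  [[0,0,0],[0,0,0],-1],
  [[0,0,0],[0,0,0],-1],
  [[0,0,0],[0,0,0],-1],
])

```text
clock: 38.35
eef_pos: [259.2, -175.3, 220.7]
tcp_rot: [-3.132, -0.395, -0.053]
contact_force: [-0.8, 0.2, 0.5]
opening: -0.001
```

```bash
python3 - <<'E'
from h import *
ustat(); rel(); crop('top','t6',235,100,415,220,4.4)
a=cv2.imread('pics/t1.png').astype(int);b=cv2.imread('pics/t6.png').astype(int)
d=np.abs(a-b).sum(2)[420:520,420:740]; print('door diff',d.mean(),d.max(),(d>60).mean())
snap('scene','s4',1.5)
E
```

```text
unit pos [-322.4  -64.2  220.7] F_unit [-0.8  0.2  0.5] q [-0.91 -0.29  2.44  0.44  0.77 -1.14]
shift [0.0, 0.0, 0.0] turn [0.0, 0.0, 0.0] | at [ 259.2 -175.3  220.7] [-3.132 -0.395 -0.053] t 38.35 F [-0.8  0.2  0.5] q [-0.91 -0.29  2.44  0.44  0.77 -1.14] op -0.001
door diff 7.90678125 46 0.0
```

View pics/t6.png

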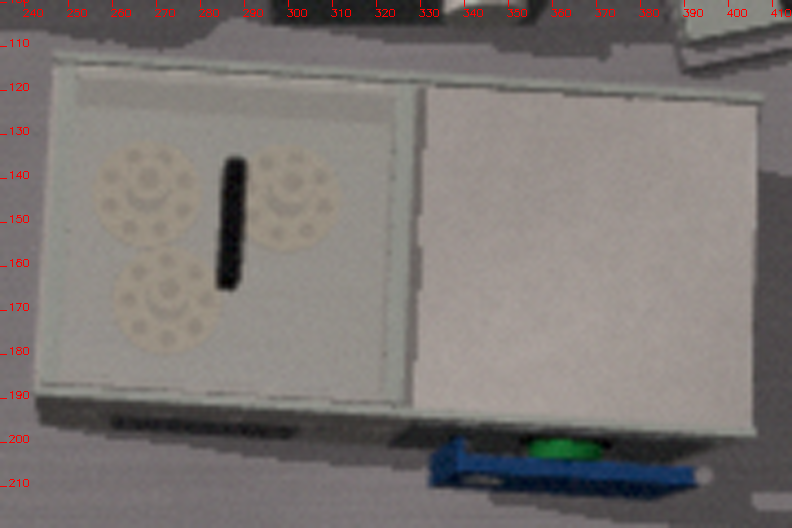

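View pics/s4.png

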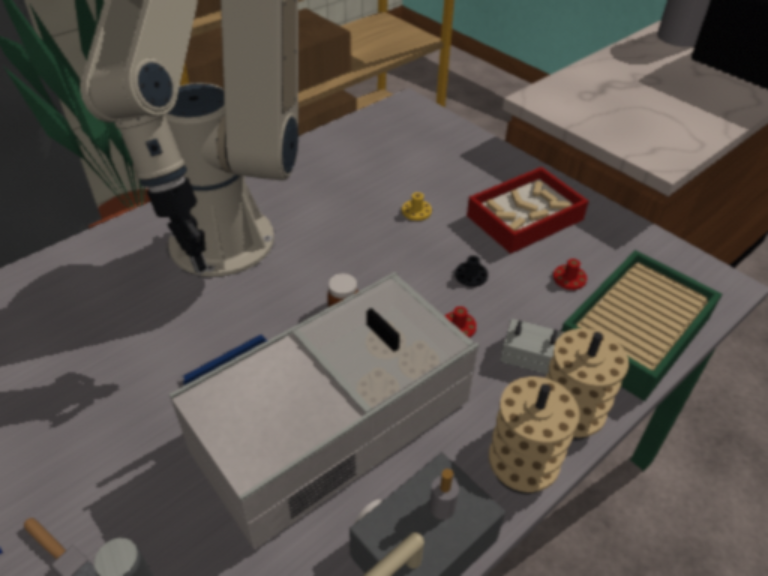

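```bash
python3 -c "
from h import *
ustat(); print(job.sign_off())"
```

```text
unit pos [-322.4  -64.2  220.7] F_unit [ 1.3 -0.1 -0.7] q [-0.91 -0.29  2.44  0.44  0.77 -1.14]
the job is handed in; nothing more can be done
None
```

The job is done and handed in at about 38 s on the clock, with no verdict reported. I found three ivory wheels and no fourth. I slid the guard open, put all three in the chamber and slid the guard shut against its stop. I then pressed the door to release its catch, pushed the green button fully in with the guard shut, and pushed the door closed to where it had started.

**Last checks**
- **Wheels and guard:** the final top and scene pictures show all three wheels lying flat, hub up, under the shut guard.
- **Door:** its image matches the one from the start, and it stayed shut after I let go.
- **Button:** it was seen sprung back out after the press, before the door was closed.
- **Handwheel, mould and jar:** the handwheel and mould look unmoved in the last picture. The jar is partly hidden there, but I never went near it.
- **Robot:** it was clear of everything at the end.

**Off or uncertain**
- The scene camera put the wheels several millimetres off from the top view. I used the top view and checked it with the wrist camera.
- The guard handle sits about 2 mm further to the unit's left (the shut side) than at the start, which is within what the pictures can resolve.
- Three contacts were firmer than planned, all below the 120 N wrist limit: about 32 N setting down the second wheel, 49 N at the guard's shut stop, and 40 N along the press (about 52 N in all) with the button bottomed out.

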